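Weigh the tin of rivets on the bench steelyard

ROBOT

A 6-joint arm with a two-finger parallel gripper is mounted at the origin on a cart in front of the work surface, level with it; the furniture and walls round the work are solid. World frame = base frame: x ahead of the robot, y to its left, z up, the work surface at z = 0. Lengths are in mm, angles in rad, forces in N, time in s.
With the tool pointing down it reaches from about 200 to 875 mm from the base axis. Payload 3.4 kg.
Tool frame: the origin (TCP) lies on the centre line of the jaws, within the pads' length; the fingertips stand 17 mm ahead of it and the grasp point (between the pads) lies 2 mm behind it (manip.tip_extent is the distance from the TCP to the fingertips, in mm); z points along the fingers, y is the direction in which the jaws open and shut (so a half turn about z gives the same grasp; the last joint's range is limited). The gripper opens to 94 mm and grips with 3 to 60 N. Pads are 16 mm wide; open, the fingers measure 119 mm over their backs; the gripper's body (75 mm by 177 mm) begins 78 mm behind the grasp point.
Start: joints at [1.072, 0.276, 1.505, -0, 1.361, -0.121], TCP at [212.123, 534.479, 222.493] pointing down, gripper open.
Joint ranges: [-2.89, 2.89], [-0.75, 2.08], [0.22, 2.7], [-1.18, 4.32], [0.11, 2.71], [-2.7, 2.7]. Speed limits (rad/s): [2.57, 2.57, 3.14, 3.14, 3.14, 3.14].

INTERFACE

Orientations are given as a rotation vector (axis times angle).
In Python, from station import readout, cams, job, manip gives the robot as it stands.
- The arm moves only by the tool send_rows, never from a script. Its argument "increments" is a list of rows, each an object with "claw": the closure in counts, from 0 (fully open) to 255 (shut); "dp": the shift along the tool's x, y, z in cm, a list of three; "angular": the turn, a rotation vector about the tool's x, y, z in rad, a list of three. In form: [{"claw": claw, "dp": [tx, ty, tz], "angular": [rx, ry, rz]}, ...]. A call has 1 to 10 rows; each row shifts and turns the pose as measured when the row begins, along the tool's axes as they then stand; what a row does not reach is not made up. A row lasts 1/10 s, in which the tool goes at most 50 mm and 8.59 degrees, less where a joint would pass 70% of its speed; a pose out of reach is approached as far as the arm can. A call with a gripper value outside its range is refused whole. The fingers move at their own pace and stop on an object; "force" is the grip in N (left out, the last holds). Time passes only in rows, so rows that do not move let the fingers close. It gives the time, the measured TCP pose, the force and the opening at its end, in the units of the state.
- readout.get_obs(): the state, without advancing time (a new reading comes with each control period).
- cams.grab_frame(name): name is "side" or "top"; returns (picture, depth): 384x512x3 uint8, red, green, blue; 384x512 float32, mm along the optical axis (not along the pixel's ray), 0 where there is no reading.
- cams.camera_info(name): a dict with "camera_matrix" (3x3 intrinsics, pixels), "cam_to_world" (4x4, takes a point from camera to world coordinates). Camera axes: x right, y down, z forward; pixel columns grow to the right and rows downward; lengths in mm; the calibration is good to about 2 mm. A picture is of the moment at which its call begins. camera_info takes no time and is no camera call.
- job.close_job(): hands the job in, once; it reports no verdict.
Trained networks look in the newest picture that a camera, given by its name, has taken for a name from the list of things; names that differ only in an ending like _2 or _b are one class to them, and where a whole thing is asked for, a point or a joint stands for the part that bears it (a point fixed in the world has none). Each returns a list of dicts, best first, with "p" (0 to 1); they miss things now and then, are a little off and sometimes report something else, mostly with a low value. They report only what shows in the picture. A call takes as long as a camera call. They do not tell look-alikes from the thing itself.
- cams.recognise(label, camera): "rect" ([left, top, right, bottom] in pixels, round what is visible of it).
- cams.silhouettes(label, camera): "mask" (384x512 bool, what is visible of it) and "rect" ([left, top, right, bottom] in pixels, round what is visible of it).
The state is a dict: "t": time; "joint_positions": joint angles; "qvel": joint speeds; "tau": joint torques, N m; "ee_pos": TCP position; "orientation": TCP orientation; "wrist_force": force on the tool from outside, world axes, zero at the start; "wrist_torque": the same for the moment, N m; "width": opening from 0.0 (shut) to 1.0 (fully open).
Only numpy, scipy, OpenCV 4.12 (cv2) and the standard library are available. Lean on these libraries where they do the work, as an engineer would, in place of code of your own. Each camera call takes 0.05 s, during which the arm holds its last target. There are 200 camera calls.

TASK

Weigh the tin of rivets on the bench steelyard: lift it by the wooden knob on its bow, hang the bow's bar in the V saddle at the short end of the beam and let go, then slide the poise out along the beam until the beam floats level by itself. Leave it hanging balanced and still; keep the tin upright, never press hard on the beam or lift it in its sprung bearing, and leave the mug and the bungs where they stand.

Things in the scene. Friction and masses are not known exactly. Their poses are not given: they have to be found in the camera images.
- bow_knob (a point): Centre of the load's square wooden lifting knob (16 x 16 mm, 34 mm tall), on top of the steel bow that carries the round tin of rivets; grip it here from above. z up, x along the bow's bar, y across the bow (which lies in the x-z plane). 30 mm straight above the bow's bar, 145 mm above the tin's underside.
- bow_bar (a point): Middle of the bow's horizontal bar (7 mm round, 44 mm long along x), 115 mm above the tin's underside; it goes into the saddle. Below it two 7 mm wires spread like an A to 90 mm at the tin: an open window 80 mm high. The beam's short end must pass through it, bow square across the beam: come in from beyond the beam's end, the bar about 25 mm above the saddle, then lower.
- saddle (a point): Where the middle of the bow's bar lies when fully down in the V saddle on the beam's short (load) end; moves with the beam. 90 mm from the pivot, 6 mm below it. y outward along the beam, x along the V groove (12 mm wide), z up. The V is 22 mm wide at its mouth, 6 mm above this point. 31 to 53 mm farther out is a round brass tare nut, 30 mm across, its top level with this point.
- scale_pivot (a point): Pivot of the beam, 180 mm above the bench, fixed for a run. Its y points level along the beam to the load end, -y along the long graduated arm with the poise; x across the beam. The column rises 42 mm behind the beam (+x); the bearing fork stands 18 mm above the pivot, within 13 mm of it along y.
- poise_grip (a point): Centre of the flat steel tab on top of the brass poise: 12 mm thick across the beam (x), 22 mm along it (y), 42 mm tall, standing on the poise. Grip it from above, fingers closing across the beam. 29 mm above the pivot's level when the beam is level, and 40 mm + joint poise from the pivot along the beam's -y. Axes as the beam's.
- beam (a joint): Tilt of the beam (rad): 0 level, needle at the centre mark; positive poise end down, negative load end down; stops at -0.12 and 0.12. Swings freely, settles in 2 s. Near balance it tilts about 0.011 rad per mm that the poise is off (too far out: positive). While the poise is gripped the hand holds the beam, and the vertical force in the hand shows the unbalance.
- poise (a joint): Travel of the poise outward from the zero mark (m), 0 to 0.160; marks every 10 mm. The poise weighs 0.300 kg, drags with about 0.8 N and stays where it is left; starts at 0 to 0.045. At 0 it balances the empty beam; a hung load balances at 0.090 m x load mass / 0.300 kg (0.07 to 0.145).
- rivet_tin: The round tin of rivets (85 mm across, 28 mm tall) with its bow; origin at the centre of the tin's underside, z up, x along the bow's bar. Starts standing on the bench at the robot's right. Tin, bow and rivets together weigh 0.24 to 0.48 kg, different each time. Must not be tipped far (rivets would spill).
- bung_big: bystander: tapered wooden bung, 42 mm wide, 45 mm tall, origin under its centre
- bung_cork: bystander: small tapered bung, 33 mm wide, 30 mm tall, origin under its centre
- cup: bystander: tin mug with a strap handle, 84 mm wide, 104 mm tall, origin under it
- bearing (a joint): Vertical give (m) of the small sprung bearing block that carries the beam's knife edge, + up: 0 with the empty beam, 1 mm per 8 N; a hung tin alone brings it to -0.0003 to -0.0006. Pressing on the beam or poise, or on the bow in the saddle, drives it down; lifting the poise raises it. The knife edge is delicate: stay within -0.0020 (16 N) and +0.0013 (10 N).
- scale_stand: The bench steelyard, screwed down: grey cast base 104 x 130 mm, column behind the beam, aluminium beam 8 mm thick and 18 mm tall (its short load end with the saddle, its long end with marks and the poise), and before the beam a needle with a brass bob over a white plate. Origin on the bench under the pivot, axes as the pivot's.
Things that resemble listed ones, but are neither listed nor needed, are in the scene too. What is shaped like the rivet_tin but purple is not meant.

How it is judged:
By the outcome, as a careful person would: the job done as asked, in the order asked, and still so for the second after the job is handed in, with the robot touching nothing.
It also fails if it takes over 72 s, if anything falls off the work surface, if the arm or the gripper's body presses on something with over 40 N, if the wrist force passes 120 N, or if a joint passes its speed limit or range.

## Working session

There is one attempt and no reset: what is moved stays moved. The work goes in short steps, Python scripts to look and compute and a tool call to move; the robot and the scene stay as the last step left them, time stands still between calls to the robot, and variables do not carry over. Pictures are saved under pics/ and viewed, about 8 in all and at most 12, crops included, and the job is handed in when it is done.

Besides the shell and the picture viewer there is one more tool, called after ">>>" as a command line: name --argument value ..., lists and objects as JSON in quotes. send_rows: Moves the arm, as the interface text tells. Its arguments: {"type":"object","properties":{"increments":{"type":"array","items":{"type":"object","properties":{"claw":{"type":"number"},"dp":{"type":"array","items":{"type":"number"}},"angular":{"type":"array","items":{"type":"number"}}}}},"force":{"type":"number"}},"required":["increments"]}

```bash
mkdir -p pics; ls; cat > h.py <<'E'
import numpy as np, cv2
from station import readout, cams, job, manip
def info(n):
    c=cams.camera_info(n); return np.array(c["camera_matrix"]),np.array(c["cam_to_world"])
def cloud(n,d):
    K,T=info(n); v,u=np.mgrid[0:384,0:512]
    P=np.stack([(u-K[0,2])/K[0,0]*d,(v-K[1,2])/K[1,1]*d,d,np.ones_like(d)],-1)
    W=(P@T.T)[...,:3]; W[d<=0]=np.nan; return W
def proj(n,p):
    K,T=info(n); q=np.linalg.inv(T)@np.r_[p,1]; q=K@q[:3]; return q[:2]/q[2]
E
python3 - <<'E'
from h import *
o=readout.get_obs(); print(o)
ims=[]
for n in("side","top"):
    im,d=cams.grab_frame(n); np.savez(f"/tmp/{n}0.npz",im=im,d=d)
    cv2.imwrite(f"pics/{n}0.png",cv2.resize(im[...,::-1],(768,576)))
    print(n,info(n)[1].round(2).tolist(),info(n)[0].tolist())
    W=cloud(n,d)
    for l in("bow_knob","rivet_tin","scale_stand","saddle","poise_grip","beam","bung_big","bung_cork","cup"):
        for r in cams.silhouettes(l,n)[:3]:
            m=r["mask"]; w=W[m]; w=w[~np.isnan(w[:,0])]
            if len(w): print(n,l,round(r["p"],2),[int(x) for x in r["rect"]],"med",np.median(w,0).round(),"lo",np.percentile(w,2,0).round(),"hi",np.percentile(w,98,0).round(),"rgb",im[m].mean(0).round())
E
```

```text
pics
{'t': 0.0, 'joint_positions': array([ 1.07197421e+00,  2.76613346e-01,  1.50611642e+00,  4.32622994e-06,
        1.36069418e+00, -1.21011441e-01]), 'qvel': array([ 1.47041072e-03,  1.11398912e-03,  1.39927867e-05, -8.70555017e-04,
       -2.39054712e-05,  1.10913010e-03]), 'tau': array([ 7.23632129e-04, -4.04600644e+01, -2.37229568e+01,  7.03354552e-02,
        3.44438769e-02, -1.25401552e-04]), 'ee_pos': array([211.8628328 , 533.97313719, 221.60091728]), 'orientation': array([-5.89835805e-01, -3.08515096e+00,  2.73702061e-03]), 'wrist_force': array([-0.26367243,  0.4117301 ,  0.03488719]), 'wrist_torque': array([ 0.01511063, -0.00351469, -0.02223419]), 'width': 0.9971998959059566}
side [[0.03, -0.63, 0.77, -447.09], [-1.0, -0.01, 0.03, -98.09], [-0.01, -0.77, -0.63, 922.74], [0.0, 0.0, 0.0, 1.0]] [[431.12897673177326, 0.0, 252.45038044479818], [0.0, 431.12897673177326, 190.14143795915805], [0.0, 0.0, 1.0]]
side bow_knob 0.9 [222, 152, 242, 202] med [661.  10.  19.] lo [617. -27.   1.] hi [710.  49. 153.] rgb [81. 39. 85.]
side bow_knob 0.8 [369, 179, 396, 235] med [ 514. -450. 
[... 3454 characters left out ...]
 517. -443.   11.] lo [ 479. -488.   -5.] hi [ 558. -408.  162.] rgb [145. 140. 131.]
top beam 0.94 [104, 198, 208, 234] med [451. 265. 173.] lo [397.  79.  12.] hi [510. 415. 215.] rgb [191. 183. 157.]
top bung_big 0.55 [195, 238, 205, 252] med [359. 109.  45.] lo [341.  91.  40.] hi [377. 125.  53.] rgb [241. 227. 177.]
top bung_big 0.24 [339, 193, 358, 216] med [ 516. -443.   11.] lo [ 480. -486.   -5.] hi [ 558. -407.  161.] rgb [146. 141. 132.]
top bung_cork 0.53 [183, 243, 188, 251] med [356. 170.  31.] lo [344. 159.  25.] hi [367. 182.  38.] rgb [223. 181. 132.]
top cup 0.68 [303, 241, 324, 259] med [ 342. -305.   11.] lo [ 307. -339.   -1.] hi [ 375. -265.  105.] rgb [145. 141. 132.]
```

```bash
python3 - <<'E'
from h import *
s=np.load("/tmp/side0.npz");t=np.load("/tmp/top0.npz")
c=lambda z,r:cv2.resize(z["im"][r[1]:r[3],r[0]:r[2],::-1],None,fx=5,fy=5,interpolation=cv2.INTER_CUBIC)
cv2.imwrite("pics/a.png",np.vstack([c(s,(60,165,215,220)),c(t,(90,185,245,245))]))
cv2.imwrite("pics/b.png",np.hstack([c(s,(340,165,420,245)),c(t,(315,175,390,255)) ]))
# beam top surface from both depth maps: points z 160..215 in beam region
for n,z in(("side",s),("top",t)):
    W=cloud(n,z["d"]).reshape(-1,3)
    k=(W[:,1]>60)&(W[:,1]<430)&(W[:,0]>370)&(W[:,0]<540)&(W[:,2]>100)&(W[:,2]<230)
    P=W[k]; 
    for y in range(70,430,10):
        q=P[(P[:,1]>=y)&(P[:,1]<y+10)]
        if len(q): print(n,y,len(q),np.median(q,0).round(),q.min(0).round(),q.max(0).round())
    k=(np.hypot(W[:,0]-516,W[:,1]+447)<60)&(W[:,2]>120)&(W[:,2]<180)
    print(n,"knob",W[k].round().tolist())
E
```

```text
side 70 21 [507.  75. 151.] [504.  71. 135.] [516.  79. 160.]
side 80 26 [505.  84. 151.] [500.  80. 139.] [513.  90. 159.]
side 90 21 [501.  95. 153.] [497.  91. 142.] [506. 100. 161.]
side 100 23 [498. 105. 152.] [495. 100. 142.] [508. 109. 162.]
side 110 26 [497. 114. 155.] [488. 110. 142.] [505. 120. 162.]
side 120 23 [492. 125. 156.] [488. 121. 145.] [498. 130. 163.]
side 130 25 [489. 135. 156.] [485. 130. 143.] [494. 140. 167.]
side 140 23 [485. 145. 156.] [482. 140. 147.] [491. 150. 165.]
side 150 23 [483. 155. 159.] [479. 150. 149.] [487. 159. 168.]
side 160 27 [480. 166. 162.] [475. 161. 147.] [484. 170. 168.]
side 170 24 [476. 175. 161.] [472. 170. 150.] [479. 180. 168.]
side 180 23 [472. 186. 164.] [469. 181. 152.] [476. 190. 171.]
side 190 87 [467. 197. 169.] [454. 190. 119.] [478. 200. 218.]
side 200 132 [461. 204. 170.] [450. 200. 112.] [475. 210. 218.]
side 210 85 [457. 213. 158.] [449. 210. 116.] [471. 220. 216.]
side 220 48 [460. 224. 160.] [453. 220. 119.] [472. 229. 175.]
side 230 24 [456. 235. 170.] [454. 230. 160.] [462. 240. 178.]
side 240 26 [454. 245. 170.] [4
[... 5124 characters left out ...]
.0], [524.0, -450.0, 162.0], [523.0, -441.0, 140.0], [521.0, -441.0, 156.0], [520.0, -442.0, 164.0], [521.0, -446.0, 162.0], [521.0, -451.0, 157.0], [521.0, -455.0, 153.0], [521.0, -441.0, 128.0], [519.0, -440.0, 145.0], [517.0, -438.0, 164.0], [517.0, -442.0, 164.0], [517.0, -445.0, 164.0], [517.0, -450.0, 160.0], [517.0, -453.0, 161.0], [517.0, -440.0, 131.0], [515.0, -438.0, 151.0], [514.0, -440.0, 156.0], [514.0, -442.0, 162.0], [514.0, -446.0, 161.0], [514.0, -449.0, 162.0], [513.0, -452.0, 165.0], [513.0, -439.0, 135.0], [512.0, -440.0, 143.0], [511.0, -441.0, 153.0], [511.0, -445.0, 151.0], [511.0, -447.0, 157.0], [510.0, -448.0, 164.0], [509.0, -445.0, 136.0], [509.0, -448.0, 141.0]]
```

View pics/a.png

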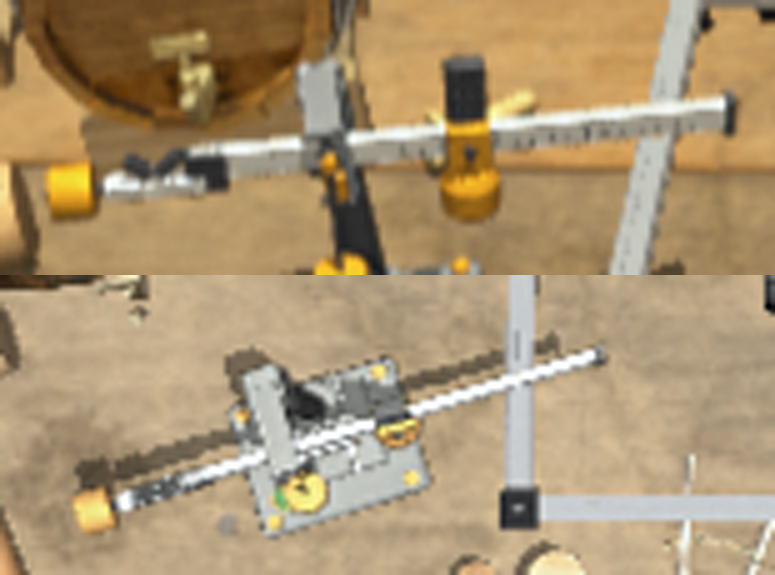

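View pics/b.png

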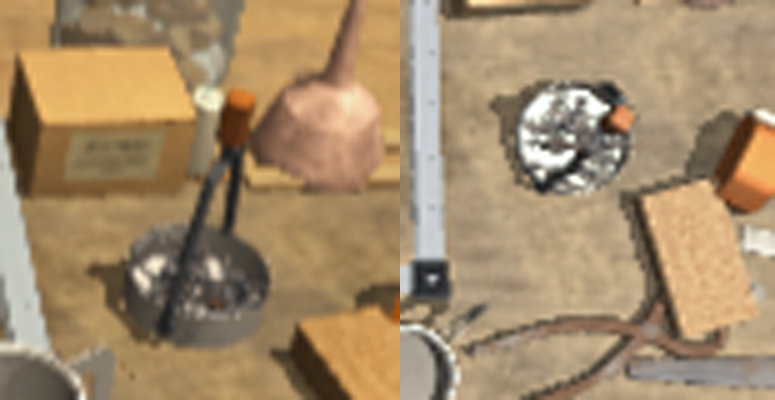

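View pics/side0.png

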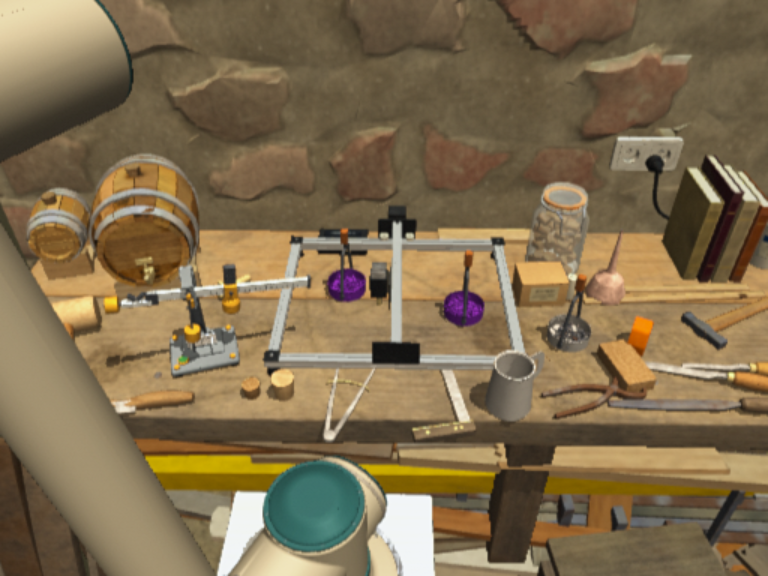

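```bash
python3 - <<'E'
from h import *
D={n:np.load(f"/tmp/{n}0.npz") for n in("side","top")}
W={n:cloud(n,D[n]["d"]).reshape(-1,3) for n in D}
for n in D:
    P=W[n]; im=D[n]["im"].reshape(-1,3).astype(int)
    print(n,"bench z",np.nanmedian(P[(abs(P[:,0]-330)<25)&(abs(P[:,1]+100)<40)][:,2]))
    # tin outline, wire dark
    k=(np.hypot(P[:,0]-516,P[:,1]+447)<60)&(P[:,2]>8)
    T=P[k&(P[:,2]<35)]; print("tin ctr",(T.min(0)+T.max(0))/2, np.ptp(T,0))
    dk=k&(im.max(1)<70)&(P[:,2]>32)&(P[:,2]<125); w=P[dk]
    if len(w)>5:
        u,s,v=np.linalg.svd((w-w.mean(0))[:,:2]); print("bow dir",np.degrees(np.arctan2(*v[0][::-1]))%180,s,w.mean(0),len(w))
    # beam line
    k=(P[:,2]>140)&(P[:,2]<215)&(((P[:,1]>75)&(P[:,1]<185))|((P[:,1]>312)&(P[:,1]<372)))&(abs(P[:,0]-445+.318*(P[:,1]-279))<25)
    c=np.polyfit(P[k,1],P[k,0],1); print("beam fit",c, "angle load dir",np.degrees(np.arctan2(1,c[0])), "x at 279",np.polyval(c,279))
    a=np.arctan2(1,c[0]); e=np.array([np.cos(a),np.sin(a)]); o=np.array([np.polyval(c,279),279])
    q=P[(np.hypot(*(P[:,:2]-o).T)<260)&(P[:,2]>95)]; l=(q[:,:2]-o)@e; t=(q[:,:2]-o)@[e[1],-e[0]]
    for b in range(-100,160,4):
        m=(l>=b)&(l<b+4)&(abs(t)<20)&(q[:,2]>140)
        if m.any() and (b>56 or -100<b<20): print(b,m.sum(),"z",q[m,2].min().round(),q[m,2].max().round(),"t",t[m].min().round(),t[m].max().round(),end=" | ")
    print()
    for nm,c0,r,z0 in(("tin",(517,-447),180,120),("approach",(389,455),150,60)):
        q=P[(np.hypot(*(P[:,:2]-c0).T)<r)&(P[:,2]>z0)]
        h={}
        for p in q: kx=(int(p[0]//40*40),int(p[1]//40*40)); h[kx]=max(h.get(kx,0),int(p[2]))
        print(nm,h)
E
```

```text
side bench z 0.17994394030625926
tin ctr [ 517.1228733  -448.747921     21.04214755] [91.07512193 85.43531617 25.64615103]
bow dir 146.12279899548145 [303.66502537  17.39650304] [ 506.04353159 -441.56365095   74.75304008] 89
beam fit [-3.22285961e-01  5.32766043e+02] angle load dir 107.86340248665053 x at 279 442.8482594968943
-96 10 z 152.0 169.0 t -2.0 6.0 | -92 18 z 149.0 217.0 t -4.0 5.0 | -88 30 z 140.0 218.0 t -8.0 7.0 | -84 38 z 141.0 218.0 t -10.0 7.0 | -80 32 z 141.0 218.0 t -12.0 3.0 | -76 41 z 140.0 216.0 t -12.0 6.0 | -72 34 z 141.0 216.0 t -11.0 1.0 | -68 22 z 141.0 190.0 t -10.0 1.0 | -64 15 z 140.0 172.0 t -10.0 11.0 | -60 11 z 157.0 175.0 t -2.0 7.0 | -56 9 z 159.0 175.0 t -3.0 2.0 | -52 10 z 160.0 175.0 t -3.0 4.0 | -48 7 z 162.0 176.0 t -3.0 3.0 | -44 10 z 160.0 178.0 t -3.0 4.0 | -40 10 z 161.0 178.0 t -3.0 5.0 | -36 11 z 157.0 176.0 t -4.0 7.0 | -32 10 z 161.0 177.0 t -5.0 5.0 | -28 10 z 163.0 179.0 t -2.0 4.0 | -24 8 z 165.0 177.0 t -4.0 3.0 | -20 10 z 163.0 181.0 t -4.0 5.0 | -16 15 z 157.0 197.0 t -14.0 7.0 | -12 34 z 145.0 200.0 t -17.0 19.0 | -8 33 z 146.0 20
[... 2845 characters left out ...]
00 6 z 184.0 197.0 t -5.0 7.0 | 104 2 z 176.0 189.0 t -6.0 4.0 | 108 5 z 176.0 180.0 t -5.0 6.0 | 112 4 z 176.0 179.0 t -4.0 4.0 | 116 2 z 176.0 178.0 t -3.0 2.0 | 120 12 z 173.0 191.0 t -8.0 14.0 | 124 15 z 164.0 191.0 t -13.0 14.0 | 128 11 z 179.0 194.0 t -13.0 15.0 | 132 10 z 181.0 193.0 t -12.0 13.0 | 136 13 z 175.0 194.0 t -13.0 15.0 | 140 7 z 184.0 193.0 t -12.0 9.0 | 144 2 z 180.0 183.0 t -8.0 0.0 | 
tin {(680, -480): 145, (640, -560): 170, (520, -480): 164, (480, -440): 164, (480, -480): 165}
approach {(520, 520): 65, (480, 520): 64, (400, 320): 191, (400, 280): 187, (400, 360): 196, (400, 400): 194, (360, 400): 191, (360, 360): 184, (240, 520): 614, (240, 480): 642, (240, 440): 625}
```

>>> send_rows --increments '[{"claw": 0, "dp": [0, 0, -4], "angular": [0, 0, 0]}, {"claw": 0, "dp": [0, 0, -4], "angular": [0, 0, 0]}, {"claw": 0, "dp": [0, 0, -4], "angular": [0, 0, 0]}, {"claw": 0, "dp": [0, 0, -2], "angular": [0, 0, 0]}]' --force 30

```text
t: 1.4
ee_pos: [211.0, 532.3, 362.3]
orientation: [-0.589, -3.082, 0.017]
wrist_force: [-1.0, 0.4, -0.3]
width: 1.002
```

```bash
cat >> h.py <<'E'
import sys, json
from scipy.spatial.transform import Rotation as R
def plan(x,y,z,ydeg,claw,step=48.,n=10):
    o=readout.get_obs(); p=np.array(o["ee_pos"]); r=R.from_rotvec(o["orientation"]); g=np.array([x,y,z],float)
    a=np.radians(ydeg); Y=np.array([np.cos(a),np.sin(a),0]); Z=np.array([0,0,-1.]); best=None
    for s in(1,-1):
        q=R.from_matrix(np.c_[np.cross(s*Y,Z),s*Y,Z]); w=(r.inv()*q).as_rotvec()
        if best is None or np.linalg.norm(w)<np.linalg.norm(best): best=w
    N=max(int(np.ceil(np.linalg.norm(g-p)/step)),int(np.ceil(np.linalg.norm(best)/.14)),1)
    rows=[]
    for i in range(min(N,n)):
        d=r.inv().apply((g-p)/N)/10
        rows.append({"claw":claw,"dp":d.round(2).tolist(),"angular":(best/N).round(3).tolist()}); r=r*R.from_rotvec(best/N)
    print("at",p.round(1),"f",np.array(o["wrist_force"]).round(1),"t",o["t"],"N",N); print(json.dumps(rows))
if __name__=="__main__": a=[float(v) for v in sys.argv[1:]]; plan(*a[:4],int(a[4]),*a[5:6])
E
python3 h.py 517 -447.5 300 -33.5 0
```

```text
at [211.  532.3 362.3] f [-1.   0.4 -0.3] t 1.4 N 22
[{"claw": 0, "dp": [-2.94, -3.62, 0.32], "angular": [-0.0, -0.0, -0.062]}, {"claw": 0, "dp": [-2.71, -3.8, 0.32], "angular": [-0.0, -0.0, -0.062]}, {"claw": 0, "dp": [-2.47, -3.96, 0.32], "angular": [-0.0, -0.0, -0.062]}, {"claw": 0, "dp": [-2.22, -4.1, 0.32], "angular": [-0.0, -0.0, -0.062]}, {"claw": 0, "dp": [-1.96, -4.23, 0.32], "angular": [-0.0, -0.0, -0.062]}, {"claw": 0, "dp": [-1.69, -4.35, 0.32], "angular": [-0.0, -0.0, -0.062]}, {"claw": 0, "dp": [-1.42, -4.44, 0.32], "angular": [-0.0, -0.0, -0.062]}, {"claw": 0, "dp": [-1.14, -4.52, 0.31], "angular": [-0.0, -0.0, -0.062]}, {"claw": 0, "dp": [-0.86, -4.58, 0.31], "angular": [-0.0, -0.0, -0.062]}, {"claw": 0, "dp": [-0.57, -4.63, 0.31], "angular": [-0.0, -0.0, -0.062]}]
```

```bash
sed -i 's/for s in(1,-1):/for s in(1,):/' h.py; python3 h.py 517 -447.5 300 -33.5 0
```

```text
at [211.  532.3 362.3] f [-1.   0.4 -0.3] t 1.4 N 22
[{"claw": 0, "dp": [-2.94, -3.62, 0.32], "angular": [-0.0, 0.0, 0.081]}, {"claw": 0, "dp": [-3.22, -3.37, 0.32], "angular": [-0.0, 0.0, 0.081]}, {"claw": 0, "dp": [-3.48, -3.1, 0.31], "angular": [-0.0, 0.0, 0.081]}, {"claw": 0, "dp": [-3.72, -2.81, 0.31], "angular": [-0.0, 0.0, 0.081]}, {"claw": 0, "dp": [-3.94, -2.5, 0.31], "angular": [-0.0, 0.0, 0.081]}, {"claw": 0, "dp": [-4.12, -2.18, 0.31], "angular": [-0.0, 0.0, 0.081]}, {"claw": 0, "dp": [-4.29, -1.84, 0.3], "angular": [-0.0, 0.0, 0.081]}, {"claw": 0, "dp": [-4.42, -1.49, 0.3], "angular": [-0.0, 0.0, 0.081]}, {"claw": 0, "dp": [-4.53, -1.12, 0.3], "angular": [-0.0, 0.0, 0.081]}, {"claw": 0, "dp": [-4.6, -0.75, 0.3], "angular": [-0.0, 0.0, 0.081]}]
```

>>> send_rows --increments '[{"claw": 0, "dp": [-2.94, -3.62, 0.3], "angular": [0, 0, 0.08]}, {"claw": 0, "dp": [-3.22, -3.37, 0.3], "angular": [0, 0, 0.08]}, {"claw": 0, "dp": [-3.48, -3.1, 0.3], "angular": [0, 0, 0.08]}, {"claw": 0, "dp": [-3.72, -2.81, 0.3], "angular": [0, 0, 0.08]}, {"claw": 0, "dp": [-3.94, -2.5, 0.3], "angular": [0, 0, 0.08]}, {"claw": 0, "dp": [-4.12, -2.18, 0.3], "angular": [0, 0, 0.08]}, {"claw": 0, "dp": [-4.29, -1.84, 0.3], "angular": [0, 0, 0.08]}, {"claw": 0, "dp": [-4.42, -1.49, 0.3], "angular": [0, 0, 0.08]}, {"claw": 0, "dp": [-4.53, -1.12, 0.3], "angular": [0, 0, 0.08]}, {"claw": 0, "dp": [-4.6, -0.75, 0.3], "angular": [0, 0, 0.08]}]'

```text
t: 2.4
ee_pos: [351.3, 78.6, 336.9]
orientation: [1.766, 2.591, 0.009]
wrist_force: [1.1, -0.5, -0.6]
width: 0.998
```

```bash
python3 h.py 517 -447.5 300 -33.5 0
```

```text
at [351.3  78.6 336.9] f [ 1.1 -0.5 -0.6] t 2.4 N 12
[{"claw": 0, "dp": [-4.59, -0.32, 0.31], "angular": [0.001, -0.0, 0.08]}, {"claw": 0, "dp": [-4.6, 0.05, 0.31], "angular": [0.001, -0.0, 0.08]}, {"claw": 0, "dp": [-4.58, 0.42, 0.31], "angular": [0.001, -0.0, 0.08]}, {"claw": 0, "dp": [-4.53, 0.78, 0.31], "angular": [0.001, -0.0, 0.08]}, {"claw": 0, "dp": [-4.45, 1.14, 0.31], "angular": [0.001, -0.0, 0.08]}, {"claw": 0, "dp": [-4.35, 1.49, 0.31], "angular": [0.001, -0.0, 0.08]}, {"claw": 0, "dp": [-4.22, 1.83, 0.31], "angular": [0.001, -0.0, 0.08]}, {"claw": 0, "dp": [-4.06, 2.16, 0.31], "angular": [0.001, -0.0, 0.08]}, {"claw": 0, "dp": [-3.87, 2.48, 0.31], "angular": [0.001, -0.0, 0.08]}, {"claw": 0, "dp": [-3.66, 2.78, 0.31], "angular": [0.001, -0.0, 0.08]}]
```

Tracks well.

>>> send_rows --increments '[{"claw": 0, "dp": [-4.59, -0.32, 0.3], "angular": [0, 0, 0.08]}, {"claw": 0, "dp": [-4.6, 0.05, 0.3], "angular": [0, 0, 0.08]}, {"claw": 0, "dp": [-4.58, 0.42, 0.3], "angular": [0, 0, 0.08]}, {"claw": 0, "dp": [-4.53, 0.78, 0.3], "angular": [0, 0, 0.08]}, {"claw": 0, "dp": [-4.45, 1.14, 0.3], "angular": [0, 0, 0.08]}, {"claw": 0, "dp": [-4.35, 1.49, 0.3], "angular": [0, 0, 0.08]}, {"claw": 0, "dp": [-4.22, 1.83, 0.3], "angular": [0, 0, 0.08]}, {"claw": 0, "dp": [-4.06, 2.16, 0.3], "angular": [0, 0, 0.08]}, {"claw": 0, "dp": [-3.87, 2.48, 0.3], "angular": [0, 0, 0.08]}, {"claw": 0, "dp": [-3.66, 2.78, 0.3], "angular": [0, 0, 0.08]}]'

```text
t: 3.4
ee_pos: [482.5, -382.6, 309.3]
orientation: [2.667, 1.644, 0.025]
wrist_force: [0.5, 0.8, 0.9]
width: 1.002
```

```bash
python3 h.py 517 -447.5 240 -33.5 0
```

```text
at [ 482.5 -382.6  309.3] f [0.5 0.8 0.9] t 3.4 N 3
[{"claw": 0, "dp": [-1.44, 1.96, 2.33], "angular": [0.005, -0.003, 0.04]}, {"claw": 0, "dp": [-1.35, 2.03, 2.32], "angular": [0.005, -0.003, 0.04]}, {"claw": 0, "dp": [-1.26, 2.09, 2.32], "angular": [0.005, -0.003, 0.04]}]
```

>>> send_rows --increments '[{"claw": 0, "dp": [-1.44, 1.96, 2.3], "angular": [0.005, -0.003, 0.04]}, {"claw": 0, "dp": [-1.35, 2.03, 2.3], "angular": [0.005, -0.003, 0.04]}, {"claw": 0, "dp": [-1.26, 2.09, 2.3], "angular": [0.005, -0.003, 0.04]}, {"claw": 0, "dp": [0, 0, 0], "angular": [0, 0, 0]}, {"claw": 0, "dp": [0, 0, 0], "angular": [0, 0, 0]}]'

```text
t: 3.9
ee_pos: [517.9, -458.3, 235.4]
orientation: [-2.778, -1.467, 0.001]
wrist_force: [-0.5, -0.3, -0.3]
width: 1.001
```

```bash
python3 h.py 517 -447.5 145 -33.5 0 25
python3 - <<'E'
from h import *
im,d=cams.grab_frame("side"); W=cloud("side",d); m=(np.hypot(W[...,0]-517,W[...,1]+447)<60)
k=m&(W[...,2]>150)&(W[...,2]<168); print("knob",W[k].min(0).round(),W[k].max(0).round(),k.sum())
cv2.imwrite("pics/c.png",cv2.resize(im[130:250,320:440,::-1],None,fx=5,fy=5,interpolation=2))
E
```

```text
at [ 517.9 -458.3  235.4] f [-0.5 -0.3 -0.3] t 3.9 N 4
[{"claw": 0, "dp": [0.21, -0.17, 2.26], "angular": [-0.0, 0.0, -0.004]}, {"claw": 0, "dp": [0.21, -0.17, 2.26], "angular": [-0.0, 0.0, -0.004]}, {"claw": 0, "dp": [0.21, -0.17, 2.26], "angular": [-0.0, 0.0, -0.004]}, {"claw": 0, "dp": [0.21, -0.17, 2.26], "angular": [-0.0, 0.0, -0.004]}]
knob [ 505. -456.  150.] [ 524. -440.  164.] 35
```

View pics/c.png

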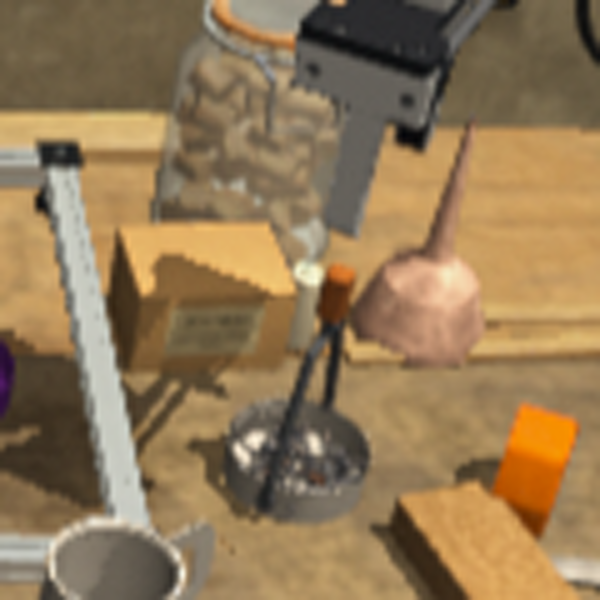

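>>> send_rows --increments '[{"claw": 0, "dp": [0.4, -0.3, 0], "angular": [0, 0, 0]}, {"claw": 0, "dp": [0.4, -0.3, 0], "angular": [0, 0, 0]}, {"claw": 0, "dp": [0, 0, 0], "angular": [0, 0, 0]}, {"claw": 0, "dp": [0, 0, 0], "angular": [0, 0, 0]}]'

```text
t: 4.35
ee_pos: [517.3, -444.7, 240.6]
orientation: [2.771, 1.469, 0.002]
wrist_force: [0.7, -0.2, -0.2]
width: 1.001
```

```bash
python3 h.py 517 -447.5 145 -33.5 0 18
```

```text
at [ 517.3 -444.7  240.6] f [ 0.7 -0.2 -0.2] t 4.35 N 6
[{"claw": 0, "dp": [-0.04, 0.01, 1.59], "angular": [0.001, 0.0, -0.002]}, {"claw": 0, "dp": [-0.04, 0.02, 1.59], "angular": [0.001, 0.0, -0.002]}, {"claw": 0, "dp": [-0.04, 0.02, 1.59], "angular": [0.001, 0.0, -0.002]}, {"claw": 0, "dp": [-0.04, 0.02, 1.59], "angular": [0.001, 0.0, -0.002]}, {"claw": 0, "dp": [-0.04, 0.02, 1.59], "angular": [0.001, 0.0, -0.002]}, {"claw": 0, "dp": [-0.04, 0.02, 1.59], "angular": [0.001, 0.0, -0.002]}]
```

>>> send_rows --increments '[{"claw": 0, "dp": [-0.15, 0.08, 1.6], "angular": [0, 0, 0]}, {"claw": 0, "dp": [-0.05, 0, 1.6], "angular": [0, 0, 0]}, {"claw": 0, "dp": [0, 0, 1.6], "angular": [0, 0, 0]}, {"claw": 0, "dp": [0, 0, 1.6], "angular": [0, 0, 0]}, {"claw": 0, "dp": [0, 0, 1.4], "angular": [0, 0, 0]}, {"claw": 0, "dp": [0, 0, 0.8], "angular": [0, 0, 0]}, {"claw": 0, "dp": [0, 0, 0.3], "angular": [0, 0, 0]}, {"claw": 0, "dp": [0, 0, 0], "angular": [0, 0, 0]}, {"claw": 0, "dp": [0, 0, 0], "angular": [0, 0, 0]}]'

```text
t: 5.25
ee_pos: [519.4, -447.3, 156.8]
orientation: [2.758, 1.467, 0.007]
wrist_force: [0.2, 0.6, 0.1]
width: 1.001
```

```bash
python3 h.py 517 -447.5 145 -33.5 0 18
```

```text
at [ 519.4 -447.3  156.8] f [0.2 0.6 0.1] t 5.25 N 1
[{"claw": 0, "dp": [-0.15, -0.21, 1.18], "angular": [0.018, 0.005, -0.008]}]
```

>>> send_rows --increments '[{"claw": 0, "dp": [-0.1, -0.15, 0.6], "angular": [0.012, 0.004, 0]}, {"claw": 0, "dp": [0, 0, 0.4], "angular": [0, 0, 0]}, {"claw": 0, "dp": [0, 0, 0], "angular": [0, 0, 0]}, {"claw": 0, "dp": [0, 0, 0], "angular": [0, 0, 0]}]'

```text
t: 5.65
ee_pos: [518.3, -448.3, 147.8]
orientation: [2.767, 1.471, 0.005]
wrist_force: [0.2, 0.1, -0.4]
width: 1.001
```

```bash
python3 h.py 517 -447.5 145 -33.5 0 18
```

```text
at [ 518.3 -448.3  147.8] f [ 0.2  0.1 -0.4] t 5.65 N 1
[{"claw": 0, "dp": [-0.01, -0.15, 0.28], "angular": [0.009, 0.001, -0.009]}]
```

>>> send_rows --increments '[{"claw": 200, "dp": [0, -0.1, 0.3], "angular": [0.008, 0, 0]}, {"claw": 220, "dp": [0, 0, 0], "angular": [0, 0, 0]}, {"claw": 240, "dp": [0, 0, 0], "angular": [0, 0, 0]}, {"claw": 255, "dp": [0, 0, 0], "angular": [0, 0, 0]}, {"claw": 255, "dp": [0, 0, 0], "angular": [0, 0, 0]}, {"claw": 255, "dp": [0, 0, 0], "angular": [0, 0, 0]}, {"claw": 255, "dp": [0, 0, 0], "angular": [0, 0, 0]}, {"claw": 255, "dp": [0, 0, 0], "angular": [0, 0, 0]}]' --force 30

```text
t: 6.45
ee_pos: [517.6, -447.8, 144.9]
orientation: [2.773, 1.475, -0.001]
wrist_force: [-0.3, 0.2, 0.3]
width: 0.357
```

```bash
python3 h.py 517 -447.5 145 -33.5 255 18
```

```text
at [ 517.6 -447.8  144.9] f [-0.3  0.2  0.3] t 6.45 N 1
[{"claw": 255, "dp": [-0.01, -0.06, -0.01], "angular": [0.0, 0.001, -0.008]}]
```

>>> send_rows --increments '[{"claw": 255, "dp": [0, 0, 0], "angular": [0, 0, 0]}, {"claw": 255, "dp": [0, 0, 0], "angular": [0, 0, 0]}, {"claw": 255, "dp": [0, 0, 0], "angular": [0, 0, 0]}, {"claw": 255, "dp": [0, 0, 0], "angular": [0, 0, 0]}, {"claw": 255, "dp": [0, 0, 0], "angular": [0, 0, 0]}]'

```text
t: 6.95
ee_pos: [517.7, -447.9, 144.9]
orientation: [2.773, 1.475, -0.001]
wrist_force: [0.5, 0.2, 0.0]
width: 0.168
```

>>> send_rows --increments '[{"claw": 255, "dp": [0, 0, -0.5], "angular": [0, 0, 0]}, {"claw": 255, "dp": [0, 0, -1], "angular": [0, 0, 0]}, {"claw": 255, "dp": [0, 0, -1.5], "angular": [0, 0, 0]}, {"claw": 255, "dp": [0, 0, -2], "angular": [0, 0, 0]}, {"claw": 255, "dp": [0, 0, -2], "angular": [0, 0, 0]}]'

```text
t: 7.45
ee_pos: [514.7, -444.7, 211.9]
orientation: [-2.762, -1.469, 0.007]
wrist_force: [0.4, 0.8, -4.1]
width: 0.17
```

>>> send_rows --increments '[{"claw": 255, "dp": [0, 0, -2.5], "angular": [0, 0, 0]}, {"claw": 255, "dp": [0, 0, -3], "angular": [0, 0, 0]}, {"claw": 255, "dp": [0, 0, -3], "angular": [0, 0, 0]}, {"claw": 255, "dp": [0, 0, -3], "angular": [0, 0, 0]}, {"claw": 255, "dp": [0, 0, -2.5], "angular": [0, 0, 0]}, {"claw": 255, "dp": [0, 0, -1.5], "angular": [0, 0, 0]}, {"claw": 255, "dp": [0, 0, -0.5], "angular": [0, 0, 0]}]'

```text
t: 8.15
ee_pos: [515.2, -444.9, 382.1]
orientation: [-2.762, -1.469, 0.007]
wrist_force: [0.2, -1.0, -3.5]
width: 0.167
```

```bash
python3 h.py 388.7 452.7 380 17.8 255 36
```

```text
at [ 515.2 -444.9  382.1] f [ 0.2 -1.  -3.5] t 8.15 N 26
[{"claw": 255, "dp": [2.59, -2.33, 0.05], "angular": [-0.0, -0.0, -0.035]}, {"claw": 255, "dp": [2.67, -2.24, 0.05], "angular": [-0.0, -0.0, -0.035]}, {"claw": 255, "dp": [2.75, -2.15, 0.04], "angular": [-0.0, -0.0, -0.035]}, {"claw": 255, "dp": [2.82, -2.05, 0.04], "angular": [-0.0, -0.0, -0.035]}, {"claw": 255, "dp": [2.89, -1.95, 0.04], "angular": [-0.0, -0.0, -0.035]}, {"claw": 255, "dp": [2.95, -1.85, 0.04], "angular": [-0.0, -0.0, -0.035]}, {"claw": 255, "dp": [3.02, -1.75, 0.04], "angular": [-0.0, -0.0, -0.035]}, {"claw": 255, "dp": [3.08, -1.64, 0.03], "angular": [-0.0, -0.0, -0.035]}, {"claw": 255, "dp": [3.13, -1.53, 0.03], "angular": [-0.0, -0.0, -0.035]}, {"claw": 255, "dp": [3.18, -1.42, 0.03], "angular": [-0.0, -0.0, -0.035]}]
```

>>> send_rows --increments '[{"claw": 255, "dp": [1.0, -0.9, 0], "angular": [0, 0, -0.01]}, {"claw": 255, "dp": [2.0, -1.7, 0], "angular": [0, 0, -0.035]}, {"claw": 255, "dp": [2.75, -2.15, 0], "angular": [0, 0, -0.035]}, {"claw": 255, "dp": [2.82, -2.05, 0], "angular": [0, 0, -0.035]}, {"claw": 255, "dp": [2.89, -1.95, 0], "angular": [0, 0, -0.035]}, {"claw": 255, "dp": [2.95, -1.85, 0], "angular": [0, 0, -0.035]}, {"claw": 255, "dp": [3.02, -1.75, 0], "angular": [0, 0, -0.035]}, {"claw": 255, "dp": [3.08, -1.64, 0], "angular": [0, 0, -0.035]}, {"claw": 255, "dp": [3.13, -1.53, 0], "angular": [0, 0, -0.035]}, {"claw": 255, "dp": [3.18, -1.42, 0], "angular": [0, 0, -0.035]}]'

```text
t: 9.15
ee_pos: [465.2, -109.9, 374.7]
orientation: [-2.455, -1.896, 0.011]
wrist_force: [0.4, 0.7, -3.2]
width: 0.17
```

```bash
python3 h.py 388.7 452.7 380 17.8 255 36
```

```text
at [ 465.2 -109.9  374.7] f [ 0.4  0.7 -3.2] t 9.15 N 16
[{"claw": 255, "dp": [3.28, -1.35, 0.08], "angular": [-0.002, -0.002, -0.035]}, {"claw": 255, "dp": [3.33, -1.23, 0.07], "angular": [-0.002, -0.002, -0.035]}, {"claw": 255, "dp": [3.37, -1.12, 0.06], "angular": [-0.002, -0.002, -0.035]}, {"claw": 255, "dp": [3.41, -1.0, 0.05], "angular": [-0.002, -0.002, -0.035]}, {"claw": 255, "dp": [3.44, -0.87, 0.05], "angular": [-0.002, -0.002, -0.035]}, {"claw": 255, "dp": [3.47, -0.75, 0.04], "angular": [-0.002, -0.002, -0.035]}, {"claw": 255, "dp": [3.49, -0.63, 0.03], "angular": [-0.002, -0.002, -0.035]}, {"claw": 255, "dp": [3.51, -0.51, 0.02], "angular": [-0.002, -0.002, -0.035]}, {"claw": 255, "dp": [3.53, -0.38, 0.02], "angular": [-0.002, -0.002, -0.035]}, {"claw": 255, "dp": [3.54, -0.26, 0.01], "angular": [-0.002, -0.002, -0.035]}]
```

>>> send_rows --increments '[{"claw": 255, "dp": [3.28, -1.35, -0.1], "angular": [-0.002, -0.002, -0.035]}, {"claw": 255, "dp": [3.33, -1.23, -0.1], "angular": [-0.002, -0.002, -0.035]}, {"claw": 255, "dp": [3.37, -1.12, -0.1], "angular": [-0.002, -0.002, -0.035]}, {"claw": 255, "dp": [3.41, -1.0, -0.1], "angular": [-0.002, -0.002, -0.035]}, {"claw": 255, "dp": [3.44, -0.87, -0.1], "angular": [-0.002, -0.002, -0.035]}, {"claw": 255, "dp": [3.47, -0.75, -0.1], "angular": [-0.002, -0.002, -0.035]}, {"claw": 255, "dp": [3.49, -0.63, -0.1], "angular": [0, 0, -0.035]}, {"claw": 255, "dp": [3.51, -0.51, -0.1], "angular": [0, 0, -0.035]}, {"claw": 255, "dp": [3.53, -0.38, -0.1], "angular": [0, 0, -0.035]}, {"claw": 255, "dp": [3.54, -0.26, -0.1], "angular": [0, 0, -0.035]}]'

```text
t: 10.15
ee_pos: [391.5, 259.8, 383.2]
orientation: [-2.059, -2.315, 0.025]
wrist_force: [0.8, 0.0, -4.5]
width: 0.17
```

```bash
python3 h.py 388.7 452.7 380 17.8 255 36
```

```text
at [391.5 259.8 383.2] f [ 0.8  0.  -4.5] t 10.15 N 6
[{"claw": 255, "dp": [3.2, 0.33, 0.11], "angular": [-0.006, -0.004, -0.032]}, {"claw": 255, "dp": [3.18, 0.43, 0.1], "angular": [-0.006, -0.004, -0.032]}, {"claw": 255, "dp": [3.17, 0.54, 0.09], "angular": [-0.006, -0.004, -0.032]}, {"claw": 255, "dp": [3.15, 0.64, 0.08], "angular": [-0.006, -0.004, -0.032]}, {"claw": 255, "dp": [3.13, 0.74, 0.07], "angular": [-0.006, -0.004, -0.032]}, {"claw": 255, "dp": [3.1, 0.84, 0.06], "angular": [-0.006, -0.004, -0.032]}]
```

>>> send_rows --increments '[{"claw": 255, "dp": [3.2, 0.33, 0.05], "angular": [-0.006, -0.004, -0.032]}, {"claw": 255, "dp": [3.18, 0.43, 0.05], "angular": [-0.006, -0.004, -0.032]}, {"claw": 255, "dp": [3.17, 0.54, 0.05], "angular": [-0.006, -0.004, -0.032]}, {"claw": 255, "dp": [3.0, 0.6, 0.05], "angular": [-0.006, -0.004, -0.032]}, {"claw": 255, "dp": [2.3, 0.6, 0], "angular": [-0.006, -0.004, -0.032]}, {"claw": 255, "dp": [1.3, 0.4, 0], "angular": [0, 0, -0.02]}, {"claw": 255, "dp": [0.6, 0.2, 0], "angular": [0, 0, 0]}, {"claw": 255, "dp": [0, 0, 0], "angular": [0, 0, 0]}]'

```text
t: 10.95
ee_pos: [373.5, 437.6, 373.4]
orientation: [-1.832, -2.531, 0.035]
wrist_force: [0.4, -0.5, -3.4]
width: 0.166
```

```bash
python3 h.py 388.7 452.7 245 17.8 255 20
```

```text
at [373.5 437.6 373.4] f [ 0.4 -0.5 -3.4] t 10.95 N 7
[{"claw": 255, "dp": [0.14, 0.32, 1.83], "angular": [-0.004, -0.0, 0.001]}, {"claw": 255, "dp": [0.14, 0.32, 1.83], "angular": [-0.004, -0.0, 0.001]}, {"claw": 255, "dp": [0.14, 0.31, 1.83], "angular": [-0.004, -0.0, 0.001]}, {"claw": 255, "dp": [0.14, 0.3, 1.83], "angular": [-0.004, -0.0, 0.001]}, {"claw": 255, "dp": [0.14, 0.29, 1.83], "angular": [-0.004, -0.0, 0.001]}, {"claw": 255, "dp": [0.14, 0.29, 1.83], "angular": [-0.004, -0.0, 0.001]}, {"claw": 255, "dp": [0.14, 0.28, 1.83], "angular": [-0.004, -0.0, 0.001]}]
```

>>> send_rows --increments '[{"claw": 255, "dp": [1.0, 0.5, 0], "angular": [-0.01, 0, 0]}, {"claw": 255, "dp": [1.2, 0.5, 0], "angular": [-0.01, 0, 0]}, {"claw": 255, "dp": [0.8, 0.4, 0.5], "angular": [-0.01, 0, 0]}, {"claw": 255, "dp": [0.3, 0.2, 1.0], "angular": [0, 0, 0]}, {"claw": 255, "dp": [0, 0, 1], "angular": [0, 0, 0]}]'

```text
t: 11.45
ee_pos: [380.1, 474.3, 348.3]
orientation: [1.846, 2.538, 0.01]
wrist_force: [-0.1, -0.2, -4.1]
width: 0.168
```

```bash
python3 h.py 382.6 471.8 245 17.8 255 18
```

```text
at [380.1 474.3 348.3] f [-0.1 -0.2 -4.1] t 11.45 N 6
[{"claw": 255, "dp": [-0.05, 0.01, 1.72], "angular": [0.001, -0.0, 0.0]}, {"claw": 255, "dp": [-0.05, 0.02, 1.72], "angular": [0.001, -0.0, 0.0]}, {"claw": 255, "dp": [-0.05, 0.02, 1.72], "angular": [0.001, -0.0, 0.0]}, {"claw": 255, "dp": [-0.05, 0.02, 1.72], "angular": [0.001, -0.0, 0.0]}, {"claw": 255, "dp": [-0.05, 0.02, 1.72], "angular": [0.001, -0.0, 0.0]}, {"claw": 255, "dp": [-0.05, 0.02, 1.72], "angular": [0.001, -0.0, 0.0]}]
```

>>> send_rows --increments '[{"claw": 255, "dp": [0, 0.02, 1.5], "angular": [0, 0, 0]}, {"claw": 255, "dp": [0, 0.02, 1.7], "angular": [0, 0, 0]}, {"claw": 255, "dp": [-0.05, 0.02, 1.7], "angular": [0, 0, 0]}, {"claw": 255, "dp": [-0.05, 0.02, 1.7], "angular": [0, 0, 0]}, {"claw": 255, "dp": [0, 0.02, 1.5], "angular": [0, 0, 0]}, {"claw": 255, "dp": [0, 0.02, 1.0], "angular": [0, 0, 0]}, {"claw": 255, "dp": [0, 0, 0.5], "angular": [0, 0, 0]}, {"claw": 255, "dp": [0, 0, 0], "angular": [0, 0, 0]}, {"claw": 255, "dp": [0, 0, 0], "angular": [0, 0, 0]}]'

```text
t: 12.35
ee_pos: [380.2, 468.9, 240.5]
orientation: [1.849, 2.536, -0.009]
wrist_force: [0.6, -0.2, -4.1]
width: 0.168
```

```bash
python3 h.py 382.6 471.8 247 17.8 255 18; python3 - <<'E'
from h import *
for n,r in(("side",(40,130,190,260)),("top",(70,175,220,265))):
    im,d=cams.grab_frame(n); np.savez(f"/tmp/{n}1.npz",im=im,d=d)
    cv2.imwrite(f"pics/d{n}.png",cv2.resize(im[r[1]:r[3],r[0]:r[2],::-1],None,fx=4,fy=4,interpolation=2))
a,b=[cv2.imread(f"pics/d{n}.png") for n in("side","top")]
cv2.imwrite("pics/d.png",cv2.resize(np.vstack([a,b]),None,fx=.68,fy=.68))
o=readout.get_obs(); r=R.from_rotvec(o["orientation"]); print(r.apply([0,0,1]).round(3))
im,d=np.load("/tmp/side1.npz").values(); W=cloud("side",d)
q=W[(W[...,0]>330)&(W[...,0]<450)&(W[...,1]>425)&(W[...,1]<530)&(W[...,2]>80)&(W[...,2]<135)]; print("tin",q.min(0),q.max(0),np.median(q,0),len(q))
E
```

```text
at [380.2 468.9 240.5] f [ 0.6 -0.2 -4.1] t 12.35 N 1
[{"claw": 255, "dp": [0.2, 0.32, -0.65], "angular": [-0.003, 0.006, 0.0]}]
[-0.    -0.006 -1.   ]
tin [358.64186862 425.14195679  93.76034247] [426.95436268 473.12533304 126.50137849] [401.74746755 445.30405123 113.15532508] 169
```

View pics/d.png

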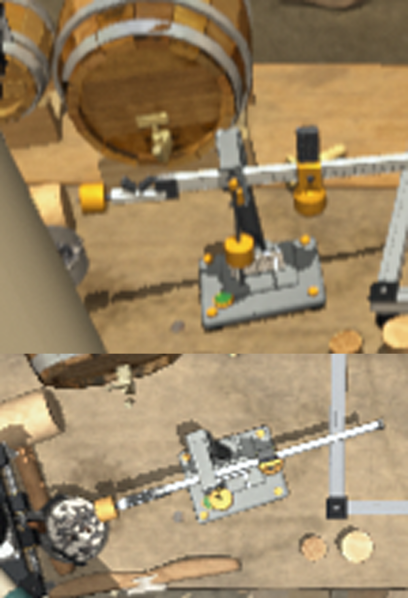

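>>> send_rows --increments '[{"claw": 255, "dp": [-0.5, 0.2, -0.4], "angular": [0, 0.005, 0]}, {"claw": 255, "dp": [-1.0, 0.1, -0.2], "angular": [0, 0, 0]}, {"claw": 255, "dp": [-1.0, 0, 0], "angular": [0, 0, 0]}, {"claw": 255, "dp": [-0.5, 0, 0], "angular": [0, 0, 0]}, {"claw": 255, "dp": [0, 0, 0], "angular": [0, 0, 0]}, {"claw": 255, "dp": [0, 0, 0], "angular": [0, 0, 0]}]'

```text
t: 13.05
ee_pos: [394.7, 438.8, 250.2]
orientation: [1.852, 2.537, 0.004]
wrist_force: [0.3, 0.3, -3.2]
width: 0.17
```

```bash
cat > s.py <<'E'
from h import *
o=readout.get_obs(); p=np.array(o["ee_pos"]); e=np.array([-.306,.952]); d=p[:2]-[445.3,276.6]
z=R.from_rotvec(o["orientation"]).as_matrix()
print("t",round(o["t"],2),"l",(d@e).round(1),"t",(d@[.952,.306]).round(1),"z",p[2].round(1),"zax",z[:,2].round(3),"yaw",np.degrees(np.arctan2(z[1,1],z[0,1])).round(1),"f",np.array(o["wrist_force"]).round(2),"w",round(o["width"],3))
E
python3 s.py
```

```text
t 13.05 l 169.9 t 1.5 z 250.2 zax [ 0.002  0.002 -1.   ] yaw 17.7 f [ 0.29  0.27 -3.24] w 0.17
```

>>> send_rows --increments '[{"claw": 255, "dp": [-0.5, -0.1, 0], "angular": [0, 0, 0]}, {"claw": 255, "dp": [-1.0, 0, 0], "angular": [0, 0, 0]}, {"claw": 255, "dp": [-1.0, 0, 0], "angular": [0, 0, 0]}, {"claw": 255, "dp": [-1.0, 0, 0], "angular": [0, 0, 0]}, {"claw": 255, "dp": [-1.0, 0, 0], "angular": [0, 0, 0]}, {"claw": 255, "dp": [-1.0, 0, 0], "angular": [0, 0, 0]}, {"claw": 255, "dp": [-0.6, 0, 0], "angular": [0, 0, 0]}, {"claw": 255, "dp": [0, 0, 0], "angular": [0, 0, 0]}, {"claw": 255, "dp": [0, 0, 0], "angular": [0, 0, 0]}]'

```text
t: 13.95
ee_pos: [413.8, 374.4, 249.9]
orientation: [1.852, 2.536, 0.003]
wrist_force: [0.6, -0.5, -4.7]
width: 0.169
```

```bash
python3 s.py; python3 - <<'E'
from h import *
for n,r in(("side",(60,130,170,240)),("top",(90,185,200,245))):
    im,d=cams.grab_frame(n); np.savez(f"/tmp/{n}2.npz",im=im,d=d)
    cv2.imwrite(f"pics/e{n}.png",cv2.resize(im[r[1]:r[3],r[0]:r[2],::-1],None,fx=4,fy=4,interpolation=2))
a,b=[cv2.imread(f"pics/e{n}.png") for n in("side","top")]
cv2.imwrite("pics/e.png",cv2.resize(np.vstack([a,b]),None,fx=.85,fy=.85))
E
```

```text
t 13.95 l 102.8 t -0.0 z 249.9 zax [ 0.002  0.001 -1.   ] yaw 17.7 f [ 0.65 -0.48 -4.71] w 0.169
```

View pics/e.png

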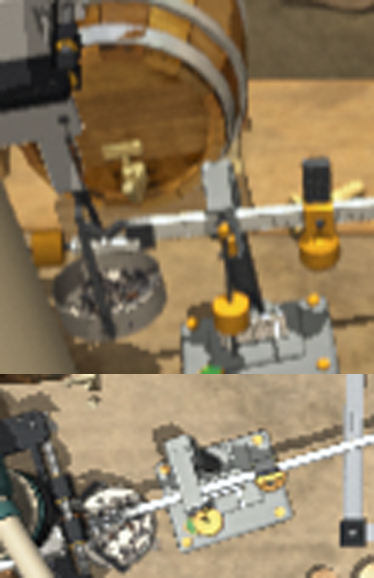

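>>> send_rows --increments '[{"claw": 255, "dp": [-0.5, 0, 0], "angular": [0, 0, 0]}, {"claw": 255, "dp": [-0.5, 0, 0], "angular": [0, 0, 0]}, {"claw": 255, "dp": [-0.15, 0, 0.3], "angular": [0, 0, 0]}, {"claw": 255, "dp": [0, 0, 0.6], "angular": [0, 0, 0]}, {"claw": 255, "dp": [0, 0, 0.6], "angular": [0, 0, 0]}, {"claw": 255, "dp": [0, 0, 0.4], "angular": [0, 0, 0]}, {"claw": 255, "dp": [0, 0, 0], "angular": [0, 0, 0]}]'

```text
t: 14.75
ee_pos: [416.9, 363.7, 228.5]
orientation: [1.85, 2.539, 0.002]
wrist_force: [-0.9, 0.3, -3.3]
width: 0.173
```

```bash
python3 s.py
```

```text
t 14.75 l 91.6 t -0.4 z 228.5 zax [ 0.001  0.001 -1.   ] yaw 17.8 f [-0.93  0.34 -3.28] w 0.173
```

Bar at ~198; contact expected near TCP 215.

>>> send_rows --increments '[{"claw": 255, "dp": [-0.1, 0, 0.4], "angular": [0, 0, 0]}, {"claw": 255, "dp": [0, 0, 0.4], "angular": [0, 0, 0]}, {"claw": 255, "dp": [0, 0, 0.4], "angular": [0, 0, 0]}, {"claw": 255, "dp": [0, 0, 0.3], "angular": [0, 0, 0]}, {"claw": 255, "dp": [0, 0, 0], "angular": [0, 0, 0]}, {"claw": 255, "dp": [0, 0, 0], "angular": [0, 0, 0]}]'

```text
t: 15.35
ee_pos: [417.4, 363.7, 212.5]
orientation: [-1.85, -2.539, -0.004]
wrist_force: [0.0, -0.1, -3.3]
width: 0.17
```

```bash
python3 s.py
```

```text
t 15.35 l 91.4 t 0.0 z 212.5 zax [ 0.001  0.002 -1.   ] yaw 17.8 f [ 0.02 -0.06 -3.35] w 0.17
```

>>> send_rows --increments '[{"claw": 255, "dp": [0, 0, 0.3], "angular": [0, 0, 0]}, {"claw": 255, "dp": [0, 0, 0.3], "angular": [0, 0, 0]}, {"claw": 255, "dp": [0, 0, 0], "angular": [0, 0, 0]}, {"claw": 255, "dp": [0, 0, 0], "angular": [0, 0, 0]}]'

```text
t: 15.75
ee_pos: [417.6, 364.4, 206.7]
orientation: [-1.85, -2.539, -0.007]
wrist_force: [-0.5, 1.7, -2.4]
width: 0.167
```

```bash
python3 s.py
```

```text
t 15.75 l 92.0 t 0.5 z 206.7 zax [ 0.002  0.004 -1.   ] yaw 17.9 f [-0.53  1.69 -2.41] w 0.167
```

>>> send_rows --increments '[{"claw": 255, "dp": [-0.15, 0, 0.2], "angular": [0, 0, 0]}, {"claw": 255, "dp": [-0.1, 0, 0.3], "angular": [0, 0, 0]}, {"claw": 255, "dp": [0, 0, 0.2], "angular": [0, 0, 0]}, {"claw": 255, "dp": [0, 0, 0], "angular": [0, 0, 0]}]'

```text
t: 16.15
ee_pos: [418.4, 362.8, 199.5]
orientation: [-1.849, -2.538, -0.01]
wrist_force: [0.6, 2.2, -2.8]
width: 0.164
```

```bash
python3 s.py
```

```text
t 16.15 l 90.3 t 0.8 z 199.5 zax [ 0.003  0.006 -1.   ] yaw 17.8 f [ 0.58  2.25 -2.77] w 0.164
```

>>> send_rows --increments '[{"claw": 255, "dp": [-0.2, -0.05, 0.1], "angular": [0, 0, 0]}, {"claw": 255, "dp": [-0.1, 0, 0.2], "angular": [0, 0, 0]}, {"claw": 255, "dp": [0, 0, 0.1], "angular": [0, 0, 0]}, {"claw": 255, "dp": [0, 0, 0], "angular": [0, 0, 0]}]'

```text
t: 16.55
ee_pos: [418.9, 360.7, 195.6]
orientation: [-1.849, -2.536, -0.014]
wrist_force: [-1.5, 2.2, -1.3]
width: 0.169
```

```bash
python3 s.py
```

```text
t 16.55 l 88.2 t 0.6 z 195.6 zax [ 0.003  0.009 -1.   ] yaw 17.8 f [-1.49  2.23 -1.3 ] w 0.169
```

```bash
python3 - <<'E'
from h import *
im,d=cams.grab_frame("side"); np.savez("/tmp/side3.npz",im=im,d=d)
cv2.imwrite("pics/f.png",cv2.resize(im[150:230,60:220,::-1],None,fx=5,fy=5,interpolation=2))
E
```

```text
(no output)
```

View pics/f.png

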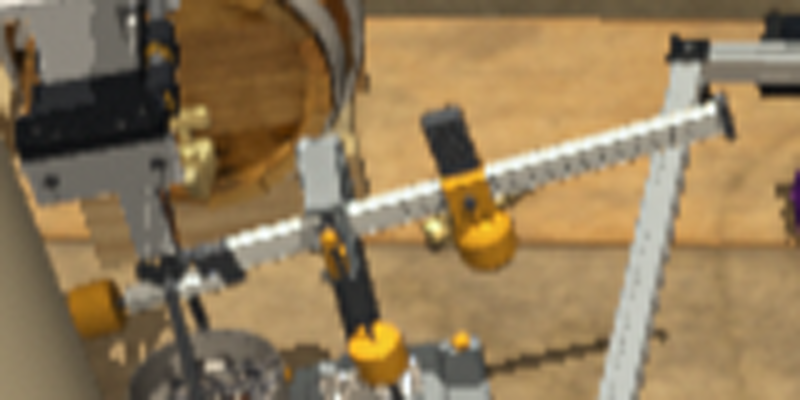

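>>> send_rows --increments '[{"claw": 255, "dp": [0.2, 0, 0.05], "angular": [-0.008, 0, 0]}, {"claw": 255, "dp": [0.1, -0.03, 0.1], "angular": [0, 0, 0]}, {"claw": 255, "dp": [0, 0, 0], "angular": [0, 0, 0]}]'

```text
t: 16.9
ee_pos: [417.8, 363.0, 193.9]
orientation: [1.848, 2.536, 0.023]
wrist_force: [0.2, 1.7, -2.6]
width: 0.168
```

```bash
python3 s.py
```

```text
t 16.9 l 90.7 t 0.3 z 193.9 zax [ 0.012  0.01  -1.   ] yaw 17.8 f [ 0.16  1.66 -2.59] w 0.168
```

```bash
python3 h.py 417.1 365 193 17.8 255
```

```text
at [417.8 363.  193.9] f [ 0.2  1.7 -2.6] t 16.9 N 1
[{"claw": 255, "dp": [0.21, -0.01, 0.1], "angular": [0.014, -0.006, 0.001]}]
```

>>> send_rows --increments '[{"claw": 255, "dp": [0.2, 0, 0.1], "angular": [0.014, -0.006, 0]}, {"claw": 255, "dp": [0, 0, 0.1], "angular": [0, 0, 0]}, {"claw": 255, "dp": [0, 0, 0], "angular": [0, 0, 0]}, {"claw": 255, "dp": [0, 0, 0], "angular": [0, 0, 0]}]'

```text
t: 17.3
ee_pos: [417.9, 363.5, 192.1]
orientation: [1.848, 2.537, -0.005]
wrist_force: [-0.7, 0.3, -0.3]
width: 0.171
```

```bash
python3 s.py
```

```text
t 17.3 l 91.2 t 0.5 z 192.1 zax [ 0.001 -0.004 -1.   ] yaw 17.9 f [-0.71  0.32 -0.34] w 0.171
```

>>> send_rows --increments '[{"claw": 200, "dp": [0, 0, 0], "angular": [0, 0, 0]}, {"claw": 190, "dp": [0, 0, 0], "angular": [0, 0, 0]}, {"claw": 170, "dp": [0, 0, 0], "angular": [0, 0, 0]}, {"claw": 150, "dp": [0, 0, 0], "angular": [0, 0, 0]}, {"claw": 150, "dp": [0, 0, 0], "angular": [0, 0, 0]}, {"claw": 150, "dp": [0, 0, 0], "angular": [0, 0, 0]}]'

```text
t: 17.9
ee_pos: [418.8, 363.7, 193.2]
orientation: [1.847, 2.536, -0.002]
wrist_force: [-0.1, 0.0, -0.2]
width: 0.415
```

```bash
python3 s.py
```

```text
t 17.9 l 91.0 t 1.4 z 193.2 zax [ 0.003 -0.004 -1.   ] yaw 17.9 f [-0.07  0.01 -0.19] w 0.415
```

Lift clear and move toward the poise, then look.

>>> send_rows --increments '[{"claw": 150, "dp": [0, 0, -1], "angular": [0, 0, 0]}, {"claw": 150, "dp": [0, 0, -2], "angular": [0, 0, 0]}, {"claw": 150, "dp": [0, 0, -3], "angular": [0, 0, 0]}, {"claw": 150, "dp": [0, 0, -3], "angular": [0, 0, 0]}, {"claw": 150, "dp": [-2, 0, -1], "angular": [0, 0, 0]}, {"claw": 150, "dp": [-4, 0, 0], "angular": [0, 0, 0]}, {"claw": 150, "dp": [-4, 0, 0], "angular": [0, 0, 0]}, {"claw": 150, "dp": [-3, 0, 0], "angular": [0, 0, 0]}, {"claw": 150, "dp": [-1, 0, 0], "angular": [0, 0, 0]}, {"claw": 150, "dp": [0, 0, 0], "angular": [0, 0, 0]}]'

```text
t: 18.9
ee_pos: [463.8, 228.5, 304.9]
orientation: [1.84, 2.535, 0.01]
wrist_force: [0.0, -0.1, -0.6]
width: 0.413
```

```bash
python3 s.py; cat > look.py <<'E'
from h import *
from scipy.optimize import least_squares
# beam tilt & poise from side+top depth; lever coords l along e, zz
e=np.array([-.306,.952]); o=np.array([445.3,276.6])
for n in ("side","top"):
    im,d=cams.grab_frame(n); np.savez(f"/tmp/{n}L.npz",im=im,d=d); W=cloud(n,d).reshape(-1,3)
    l=(W[:,:2]-o)@e; t=(W[:,:2]-o)@[e[1],-e[0]]
    L=[];Z=[]
    k=(abs(t)<9)&(W[:,2]>120)&(W[:,2]<245)
    for b in list(range(-235,-20,3))+list(range(16,60,3)):
        m=k&(l>=b)&(l<b+3)
        if m.sum()>2: L.append(b+1.5);Z.append(np.percentile(W[m,2],85))
    L=np.array(L);Z=np.array(Z)
    f=least_squares(lambda p:p[0]+p[1]*L-Z,[180,0],loss="soft_l1",f_scale=1.5); th=f.x[1]
    m=(abs(t)<14)&(l<-30)&(l>-225)&(W[:,2]>f.x[0]+th*l+14)&(W[:,2]<260)
    q=np.c_[l[m],W[m,2],t[m]]
    print(n,"tilt(poise down +)",th.round(4),"z0",f.x[0].round(1),"n",len(L),"tab n",m.sum(), "l",np.percentile(q[:,0],[3,50,97]).round(1) if m.any() else "","z",np.percentile(q[:,1],[3,50,97]).round(1) if m.any() else "","t",np.percentile(q[:,2],[3,50,97]).round(1) if m.any() else "")
E
python3 look.py; python3 - <<'E'
import numpy as np,cv2
im=np.load("/tmp/sideL.npz")["im"]; cv2.imwrite("pics/g.png",cv2.resize(im[130:235,60:220,::-1],None,fx=5,fy=5,interpolation=2))
E
```

```text
t 18.9 l -51.5 t 2.9 z 304.9 zax [ 0.011  0.    -1.   ] yaw 18.0 f [ 0.02 -0.1  -0.57] w 0.413
side tilt(poise down +) -0.1232 z0 179.1 n 83 tab n 98 l [-80.1 -69.3 -58.5] z [204.  221.8 234.1] t [-8.5 -3.5  3.5]
top tilt(poise down +) -0.1137 z0 182.7 n 39 tab n 35 l [-79.5 -69.7 -58.3] z [206.6 228.5 236.1] t [-4.5  1.2  6.8]
```

View pics/g.png

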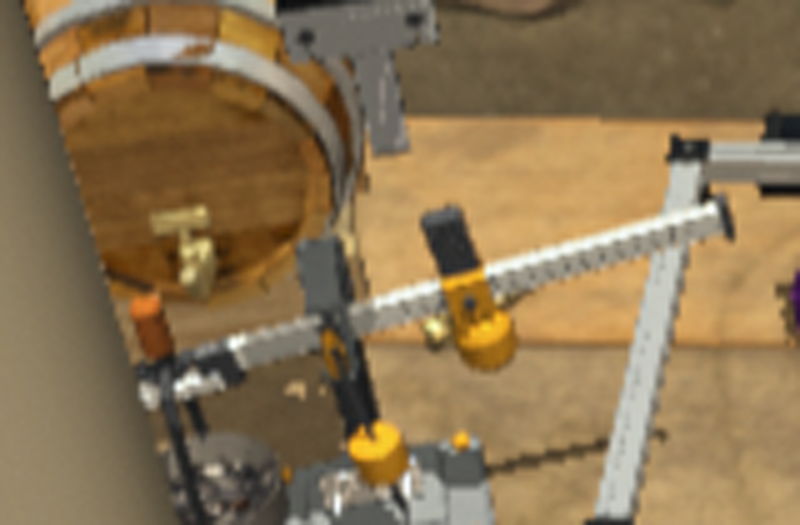

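```bash
cat > b.py <<'E'
from h import *
# target in beam coords: l t z claw step
l,t,z,c,st=[float(v) for v in sys.argv[1:6]]
p=np.array([445.3,276.6])+l*np.array([-.306,.952])+t*np.array([.952,.306])
plan(p[0],p[1],z,17.8,int(c),st)
E
python3 b.py -69 1 262 150 20
```

```text
at [463.3 229.8 304.7] f [-0.2 -0.6  0.7] t 19.0 N 3
[{"claw": 150, "dp": [-0.63, -0.08, 1.42], "angular": [0.003, 0.001, 0.002]}, {"claw": 150, "dp": [-0.63, -0.07, 1.42], "angular": [0.003, 0.001, 0.002]}, {"claw": 150, "dp": [-0.63, -0.07, 1.42], "angular": [0.003, 0.001, 0.002]}]
```

>>> send_rows --increments '[{"claw": 150, "dp": [-0.6, -0.05, 1.2], "angular": [0.005, 0.002, 0]}, {"claw": 150, "dp": [-0.6, -0.05, 1.2], "angular": [0.003, 0, 0]}, {"claw": 150, "dp": [-0.4, -0.05, 0.8], "angular": [0, 0, 0]}, {"claw": 150, "dp": [0, 0, 0.2], "angular": [0, 0, 0]}, {"claw": 150, "dp": [0, 0, 0], "angular": [0, 0, 0]}, {"claw": 150, "dp": [0, 0, 0], "angular": [0, 0, 0]}]' --force 6

```text
t: 19.6
ee_pos: [465.2, 216.6, 265.6]
orientation: [-1.834, -2.547, 0.003]
wrist_force: [0.2, -0.9, -0.0]
width: 0.416
```

```bash
python3 s.py; python3 b.py -69 1 222 150 10
```

```text
t 19.6 l -63.3 t 0.6 z 265.6 zax [-0.004  0.    -1.   ] yaw 18.5 f [ 0.24 -0.88 -0.  ] w 0.416
at [465.2 216.6 265.6] f [ 0.2 -0.9 -0. ] t 19.6 N 5
[{"claw": 150, "dp": [-0.12, 0.01, 0.87], "angular": [-0.001, -0.0, 0.002]}, {"claw": 150, "dp": [-0.12, 0.01, 0.87], "angular": [-0.001, -0.0, 0.002]}, {"claw": 150, "dp": [-0.12, 0.01, 0.87], "angular": [-0.001, -0.0, 0.002]}, {"claw": 150, "dp": [-0.12, 0.01, 0.87], "angular": [-0.001, -0.0, 0.002]}, {"claw": 150, "dp": [-0.12, 0.01, 0.87], "angular": [-0.001, -0.0, 0.002]}]
```

>>> send_rows --increments '[{"claw": 150, "dp": [-0.4, 0.02, 0.4], "angular": [-0.003, 0, 0.01]}, {"claw": 150, "dp": [-0.2, 0.02, 0.8], "angular": [0, 0, 0]}, {"claw": 150, "dp": [0, 0, 0.9], "angular": [0, 0, 0]}, {"claw": 150, "dp": [0, 0, 0.9], "angular": [0, 0, 0]}, {"claw": 150, "dp": [0, 0, 0.6], "angular": [0, 0, 0]}, {"claw": 150, "dp": [0, 0, 0.3], "angular": [0, 0, 0]}, {"claw": 150, "dp": [0, 0, 0], "angular": [0, 0, 0]}, {"claw": 150, "dp": [0, 0, 0], "angular": [0, 0, 0]}]'

```text
t: 20.4
ee_pos: [467.7, 210.8, 223.3]
orientation: [-1.849, -2.539, -0.002]
wrist_force: [-0.2, 0.1, -0.3]
width: 0.414
```

```bash
python3 s.py; python3 b.py -69 1 222 150 10
```

```text
t 20.4 l -69.5 t 1.2 z 223.3 zax [-0.     0.002 -1.   ] yaw 17.9 f [-0.2   0.13 -0.29] w 0.414
at [467.7 210.8 223.3] f [-0.2  0.1 -0.3] t 20.4 N 1
[{"claw": 150, "dp": [0.05, -0.02, 0.13], "angular": [0.0, -0.002, 0.001]}]
```

>>> send_rows --increments '[{"claw": 255, "dp": [0, 0, 0], "angular": [0, 0, 0]}, {"claw": 255, "dp": [0, 0, 0], "angular": [0, 0, 0]}, {"claw": 255, "dp": [0, 0, 0], "angular": [0, 0, 0]}, {"claw": 255, "dp": [0, 0, 0], "angular": [0, 0, 0]}, {"claw": 255, "dp": [0, 0, 0], "angular": [0, 0, 0]}, {"claw": 255, "dp": [0, 0, 0], "angular": [0, 0, 0]}]' --force 6

```text
t: 21.0
ee_pos: [467.5, 210.8, 224.2]
orientation: [-1.849, -2.539, -0.003]
wrist_force: [-0.0, -0.2, -1.2]
width: 0.127
```

```bash
python3 s.py; python3 b.py -104 1 228.4 255 6
```

```text
t 21.0 l -69.4 t 1.0 z 224.2 zax [ 0.     0.002 -1.   ] yaw 17.9 f [-0.02 -0.18 -1.18] w 0.127
at [467.5 210.8 224.2] f [-0.  -0.2 -1.2] t 21.0 N 6
[{"claw": 255, "dp": [-0.58, -0.0, -0.07], "angular": [0.0, -0.0, 0.0]}, {"claw": 255, "dp": [-0.58, -0.0, -0.07], "angular": [0.0, -0.0, 0.0]}, {"claw": 255, "dp": [-0.58, -0.0, -0.07], "angular": [0.0, -0.0, 0.0]}, {"claw": 255, "dp": [-0.58, -0.0, -0.07], "angular": [0.0, -0.0, 0.0]}, {"claw": 255, "dp": [-0.58, -0.0, -0.07], "angular": [0.0, -0.0, 0.0]}, {"claw": 255, "dp": [-0.58, -0.0, -0.07], "angular": [0.0, -0.0, 0.0]}]
```

>>> send_rows --increments '[{"claw": 255, "dp": [-0.3, 0, -0.04], "angular": [0, 0, 0]}, {"claw": 255, "dp": [-0.6, 0, -0.07], "angular": [0, 0, 0]}, {"claw": 255, "dp": [-0.6, 0, -0.07], "angular": [0, 0, 0]}, {"claw": 255, "dp": [-0.6, 0, -0.07], "angular": [0, 0, 0]}, {"claw": 255, "dp": [-0.3, 0, -0.03], "angular": [0, 0, 0]}, {"claw": 255, "dp": [0, 0, 0], "angular": [0, 0, 0]}]'

```text
t: 21.6
ee_pos: [475.2, 186.8, 227.1]
orientation: [-1.849, -2.537, -0.005]
wrist_force: [-1.9, 0.3, -0.4]
width: 0.127
```

```bash
python3 s.py;python3 look.py
```

```text
t 21.6 l -94.6 t 1.0 z 227.1 zax [-0.     0.004 -1.   ] yaw 17.8 f [-1.85  0.3  -0.39] w 0.127
side tilt(poise down +) -0.1227 z0 179.4 n 83 tab n 32 l [-105.6  -96.7  -82.5] z [206.4 220.8 252.3] t [-13.9  -6.6  -0.6]
top tilt(poise down +) -0.1237 z0 180.1 n 25 tab n 0 l  z  t
```

>>> send_rows --increments '[{"claw": 255, "dp": [-0.4, 0, -0.05], "angular": [0, 0, 0]}, {"claw": 255, "dp": [-0.7, 0, -0.09], "angular": [0, 0, 0]}, {"claw": 255, "dp": [-0.7, 0, -0.09], "angular": [0, 0, 0]}, {"claw": 255, "dp": [-0.7, 0, -0.09], "angular": [0, 0, 0]}, {"claw": 255, "dp": [-0.6, 0, -0.08], "angular": [0, 0, 0]}, {"claw": 255, "dp": [-0.3, 0, -0.03], "angular": [0, 0, 0]}, {"claw": 255, "dp": [0, 0, 0], "angular": [0, 0, 0]}, {"claw": 255, "dp": [0, 0, 0], "angular": [0, 0, 0]}]'

```text
t: 22.5
ee_pos: [486.5, 151.8, 231.5]
orientation: [-1.848, -2.536, -0.005]
wrist_force: [-0.6, 0.3, -0.2]
width: 0.129
```

```bash
python3 s.py;python3 look.py; python3 b.py -149 1 233.8 255 6
```

```text
t 22.5 l -131.4 t 1.0 z 231.5 zax [-0.001  0.004 -1.   ] yaw 17.8 f [-0.62  0.34 -0.17] w 0.129
side tilt(poise down +) -0.1246 z0 178.8 n 83 tab n 34 l [-141.9 -129.2 -119.6] z [209.8 223.8 255.1] t [-13.9  -5.3   2.3]
top tilt(poise down +) -0.1197 z0 181.4 n 28 tab n 0 l  z  t 
at [486.5 151.8 231.5] f [ 0.   0.1 -0.6] t 22.6 N 3
[{"claw": 255, "dp": [-0.59, -0.0, -0.08], "angular": [0.0, -0.001, 0.0]}, {"claw": 255, "dp": [-0.59, -0.0, -0.08], "angular": [0.0, -0.001, 0.0]}, {"claw": 255, "dp": [-0.59, -0.0, -0.08], "angular": [0.0, -0.001, 0.0]}]
```

>>> send_rows --increments '[{"claw": 255, "dp": [-0.4, 0, -0.05], "angular": [0, 0, 0]}, {"claw": 255, "dp": [-0.6, 0, -0.07], "angular": [0, 0, 0]}, {"claw": 255, "dp": [-0.2, 0, -0.03], "angular": [0, 0, 0]}, {"claw": 255, "dp": [0, 0, 0], "angular": [0, 0, 0]}, {"claw": 255, "dp": [0, 0, 0], "angular": [0, 0, 0]}]'

```text
t: 23.1
ee_pos: [490.4, 139.9, 233.0]
orientation: [-1.847, -2.538, -0.005]
wrist_force: [-0.7, 1.3, -0.1]
width: 0.128
```

```bash
python3 s.py;python3 look.py
```

```text
t 23.1 l -143.9 t 1.1 z 233.0 zax [-0.001  0.004 -1.   ] yaw 17.9 f [-0.69  1.27 -0.1 ] w 0.128
side tilt(poise down +) -0.1251 z0 178.8 n 83 tab n 32 l [-155.3 -141.1 -132.2] z [211.7 224.3 254.8] t [-13.1  -4.9   6.4]
top tilt(poise down +) -0.119 z0 181.4 n 30 tab n 0 l  z  t
```

>>> send_rows --increments '[{"claw": 220, "dp": [0, 0, 0], "angular": [0, 0, 0]}, {"claw": 190, "dp": [0, 0, 0], "angular": [0, 0, 0]}, {"claw": 150, "dp": [0, 0, 0], "angular": [0, 0, 0]}, {"claw": 150, "dp": [0, 0, 0], "angular": [0, 0, 0]}, {"claw": 150, "dp": [0, 0, 0], "angular": [0, 0, 0]}, {"claw": 150, "dp": [0, 0, 0], "angular": [0, 0, 0]}, {"claw": 150, "dp": [0, 0, 0], "angular": [0, 0, 0]}, {"claw": 150, "dp": [0, 0, 0], "angular": [0, 0, 0]}, {"claw": 150, "dp": [0, 0, 0], "angular": [0, 0, 0]}, {"claw": 150, "dp": [0, 0, 0], "angular": [0, 0, 0]}]'

```text
t: 24.2
ee_pos: [491.6, 139.2, 233.5]
orientation: [1.847, 2.54, 0.005]
wrist_force: [-0.8, 1.0, 0.2]
width: 0.41
```

```bash
python3 s.py;python3 look.py
```

```text
t 24.2 l -145.0 t 2.0 z 233.5 zax [ 0.003  0.002 -1.   ] yaw 18.0 f [-0.75  1.05  0.24] w 0.41
side tilt(poise down +) -0.035 z0 178.7 n 83 tab n 26 l [-157.8 -151.8 -138.6] z [198.4 202.7 226.9] t [-7.6 -4.1  0.2]
top tilt(poise down +) -0.038 z0 179.8 n 30 tab n 0 l  z  t
```

>>> send_rows --increments '[{"claw": 150, "dp": [0, 0, 0], "angular": [0, 0, 0]}, {"claw": 150, "dp": [0, 0, 0], "angular": [0, 0, 0]}, {"claw": 150, "dp": [0, 0, 0], "angular": [0, 0, 0]}, {"claw": 150, "dp": [0, 0, 0], "angular": [0, 0, 0]}, {"claw": 150, "dp": [0, 0, 0], "angular": [0, 0, 0]}, {"claw": 150, "dp": [0, 0, 0], "angular": [0, 0, 0]}, {"claw": 150, "dp": [0, 0, 0], "angular": [0, 0, 0]}, {"claw": 150, "dp": [0, 0, 0], "angular": [0, 0, 0]}, {"claw": 150, "dp": [0, 0, 0], "angular": [0, 0, 0]}, {"claw": 150, "dp": [0, 0, 0], "angular": [0, 0, 0]}]'

```text
t: 25.3
ee_pos: [491.6, 139.1, 233.5]
orientation: [1.847, 2.54, 0.005]
wrist_force: [-0.3, 0.1, -0.7]
width: 0.409
```

```bash
python3 s.py;python3 look.py;python3 look.py
```

```text
t 25.3 l -145.0 t 2.0 z 233.5 zax [ 0.003  0.002 -1.   ] yaw 18.0 f [-0.26  0.07 -0.68] w 0.409
side tilt(poise down +) -0.04 z0 178.7 n 84 tab n 24 l [-157.6 -150.5 -138.8] z [199.2 202.4 227.4] t [-7.2 -3.8  1.5]
top tilt(poise down +) -0.0286 z0 181.2 n 30 tab n 0 l  z  t 
side tilt(poise down +) -0.0415 z0 178.5 n 84 tab n 23 l [-157.7 -150.2 -138.6] z [199.1 202.7 227.1] t [-10.   -3.4   1.8]
top tilt(poise down +) -0.0386 z0 180.4 n 33 tab n 0 l  z  t
```

>>> send_rows --increments '[{"claw": 150, "dp": [-0.3, -0.1, 0.3], "angular": [0, 0, 0]}, {"claw": 150, "dp": [-0.1, 0, 0.5], "angular": [0, 0, 0]}, {"claw": 150, "dp": [0, 0, 0.1], "angular": [0, 0, 0]}, {"claw": 150, "dp": [0, 0, 0], "angular": [0, 0, 0]}, {"claw": 255, "dp": [0, 0, 0], "angular": [0, 0, 0]}, {"claw": 255, "dp": [0, 0, 0], "angular": [0, 0, 0]}, {"claw": 255, "dp": [0, 0, 0], "angular": [0, 0, 0]}, {"claw": 255, "dp": [0, 0, 0], "angular": [0, 0, 0]}, {"claw": 255, "dp": [0, 0, 0], "angular": [0, 0, 0]}, {"claw": 255, "dp": [0, 0, 0], "angular": [0, 0, 0]}]'

```text
t: 26.5
ee_pos: [491.8, 134.6, 223.6]
orientation: [1.847, 2.54, 0.005]
wrist_force: [0.3, -0.7, -0.1]
width: 0.13
```

```bash
python3 s.py;python3 look.py
```

```text
t 26.5 l -149.4 t 0.9 z 223.6 zax [ 0.002  0.002 -1.   ] yaw 18.0 f [ 0.31 -0.66 -0.07] w 0.13
side tilt(poise down +) -0.0445 z0 178.3 n 84 tab n 44 l [-156.1 -142.4 -136.4] z [199.9 214.7 246.6] t [-13.7  -5.    8.2]
top tilt(poise down +) -0.0412 z0 180.6 n 29 tab n 0 l  z  t
```

>>> send_rows --increments '[{"claw": 255, "dp": [-0.15, 0, 0.2], "angular": [0, 0, 0]}, {"claw": 255, "dp": [-0.12, 0, 0.2], "angular": [0, 0, 0]}, {"claw": 255, "dp": [0, 0, 0.1], "angular": [0, 0, 0]}, {"claw": 255, "dp": [0, 0, 0], "angular": [0, 0, 0]}, {"claw": 255, "dp": [0, 0, 0], "angular": [0, 0, 0]}]'

```text
t: 27.1
ee_pos: [492.6, 132.3, 218.2]
orientation: [-1.848, -2.54, -0.006]
wrist_force: [0.3, 1.5, 0.5]
width: 0.127
```

```bash
python3 s.py
```

```text
t 27.1 l -151.9 t 0.9 z 218.2 zax [ 0.002  0.003 -1.   ] yaw 17.9 f [0.34 1.53 0.49] w 0.127
```

>>> send_rows --increments '[{"claw": 255, "dp": [-0.15, 0, 0], "angular": [0, 0, 0]}, {"claw": 255, "dp": [-0.05, 0, 0], "angular": [0, 0, 0]}, {"claw": 255, "dp": [0, 0, 0], "angular": [0, 0, 0]}, {"claw": 255, "dp": [0, 0, 0], "angular": [0, 0, 0]}]'

```text
t: 27.5
ee_pos: [493.1, 130.6, 218.2]
orientation: [-1.848, -2.54, -0.006]
wrist_force: [-0.7, -0.4, -0.1]
width: 0.125
```

```bash
python3 s.py; python3 look.py
```

```text
t 27.5 l -153.6 t 0.9 z 218.2 zax [ 0.002  0.004 -1.   ] yaw 17.9 f [-0.69 -0.38 -0.09] w 0.125
side tilt(poise down +) -0.0073 z0 178.4 n 83 tab n 48 l [-161.  -145.3 -140.1] z [193.8 208.6 246.4] t [-14.   -6.1   2.8]
top tilt(poise down +) -0.0011 z0 180.5 n 28 tab n 0 l  z  t
```

Release, keep still, and let it settle; then lift clear.

>>> send_rows --increments '[{"claw": 225, "dp": [0, 0, 0], "angular": [0, 0, 0]}, {"claw": 210, "dp": [0, 0, 0], "angular": [0, 0, 0]}, {"claw": 190, "dp": [0, 0, 0], "angular": [0, 0, 0]}, {"claw": 170, "dp": [0, 0, 0], "angular": [0, 0, 0]}, {"claw": 150, "dp": [0, 0, 0], "angular": [0, 0, 0]}, {"claw": 150, "dp": [0, 0, 0], "angular": [0, 0, 0]}, {"claw": 150, "dp": [0, 0, -0.5], "angular": [0, 0, 0]}, {"claw": 150, "dp": [0, 0, -1.5], "angular": [0, 0, 0]}, {"claw": 150, "dp": [0, 0, -2.5], "angular": [0, 0, 0]}, {"claw": 150, "dp": [0, 0, -1.5], "angular": [0, 0, 0]}]'

```text
t: 28.6
ee_pos: [491.8, 129.5, 278.5]
orientation: [-1.845, -2.539, 0.001]
wrist_force: [-1.0, 0.2, -0.5]
width: 0.409
```

>>> send_rows --increments '[{"claw": 150, "dp": [0, 0, 0], "angular": [0, 0, 0]}, {"claw": 150, "dp": [0, 0, 0], "angular": [0, 0, 0]}, {"claw": 150, "dp": [0, 0, 0], "angular": [0, 0, 0]}, {"claw": 150, "dp": [0, 0, 0], "angular": [0, 0, 0]}, {"claw": 150, "dp": [0, 0, 0], "angular": [0, 0, 0]}, {"claw": 150, "dp": [0, 0, 0], "angular": [0, 0, 0]}, {"claw": 150, "dp": [0, 0, 0], "angular": [0, 0, 0]}, {"claw": 150, "dp": [0, 0, 0], "angular": [0, 0, 0]}, {"claw": 150, "dp": [0, 0, 0], "angular": [0, 0, 0]}, {"claw": 150, "dp": [0, 0, 0], "angular": [0, 0, 0]}]'

```text
t: 29.6
ee_pos: [491.4, 129.4, 277.4]
orientation: [-1.845, -2.538, 0.003]
wrist_force: [0.3, 0.3, 0.6]
width: 0.413
```

>>> send_rows --increments '[{"claw": 150, "dp": [0, 0, 0], "angular": [0, 0, 0]}, {"claw": 150, "dp": [0, 0, 0], "angular": [0, 0, 0]}, {"claw": 150, "dp": [0, 0, 0], "angular": [0, 0, 0]}, {"claw": 150, "dp": [0, 0, 0], "angular": [0, 0, 0]}, {"claw": 150, "dp": [0, 0, 0], "angular": [0, 0, 0]}]'

```text
t: 30.1
ee_pos: [491.5, 129.4, 277.6]
orientation: [-1.845, -2.538, 0.003]
wrist_force: [-0.2, 0.3, 0.1]
width: 0.412
```

```bash
python3 s.py; python3 look.py; python3 look.py; python3 look.py; python3 - <<'E'
# look's estimator on the stored +0.12-stop frames, for its bias
from h import *
src=open("look.py").read().replace("im,d=cams.grab_frame(n); np.savez(f\"/tmp/{n}L.npz\",im=im,d=d)","d=np.load(f'/tmp/{n}0.npz')['d']")
exec(src)
im=np.load("/tmp/sideL.npz")["im"]; cv2.imwrite("pics/h.png",cv2.resize(im[150:240,60:220,::-1],None,fx=5,fy=5,interpolation=2))
E
```

```text
t 30.1 l -154.3 t -1.1 z 277.6 zax [-0.004  0.001 -1.   ] yaw 18.0 f [-0.24  0.27  0.13] w 0.412
side tilt(poise down +) -0.0107 z0 178.6 n 83 tab n 93 l [-161.1 -150.4 -140. ] z [196.  213.  225.9] t [-7.6 -3.6  4.2]
top tilt(poise down +) -0.0091 z0 180.9 n 31 tab n 0 l  z  t 
side tilt(poise down +) -0.0116 z0 178.7 n 83 tab n 91 l [-161.1 -150.4 -140. ] z [195.4 213.3 225.8] t [-8.2 -4.   3.6]
top tilt(poise down +) -0.0139 z0 180.5 n 28 tab n 0 l  z  t 
side tilt(poise down +) -0.0102 z0 178.6 n 83 tab n 92 l [-161.2 -150.6 -139.9] z [196.3 214.1 226.1] t [-8.  -4.1  4.9]
top tilt(poise down +) -0.0118 z0 179.9 n 34 tab n 0 l  z  t 
side tilt(poise down +) 0.111 z0 179.0 n 82 tab n 87 l [-86.1 -76.  -65.4] z [187.4 204.2 217.1] t [-7.7 -3.6  3.5]
top tilt(poise down +) 0.1271 z0 181.2 n 49 tab n 31 l [-86.7 -77.4 -68.6] z [191.1 214.  217.5] t [-4.5 -0.2  7.7]
```

View pics/h.png

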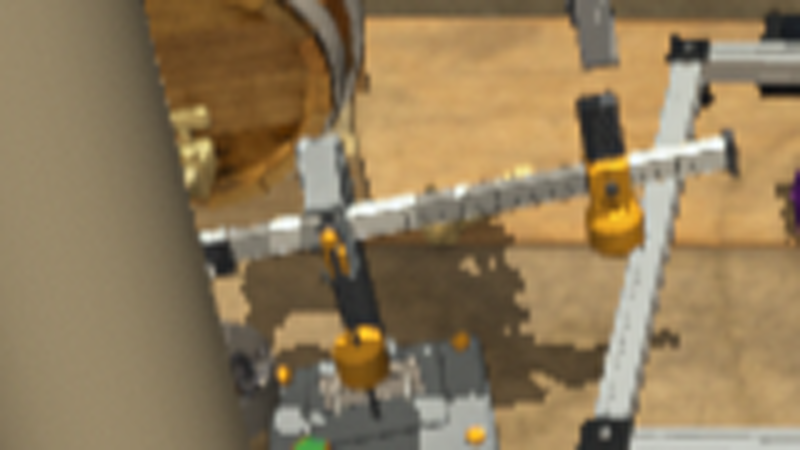

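```bash
cat > cap.py <<'E'
from h import *
def rowc(im,lo,hi):
    g=im.astype(float).mean(2)          # beam centreline row per column from bright strip
    out=[]
    for c in range(190,203):
        col=g[lo:hi,c]; 
        out.append(col)
    return np.array(out)
G=cv2.resize(cv2.imread("pics/g.png"),(160,105),interpolation=cv2.INTER_AREA)[...,::-1]
F=np.zeros((384,512,3),np.uint8); F[130:235,60:220]=G
fr={"+":np.load("/tmp/side0.npz")["im"],"-":F}
for i in range(3): fr[f"now{i}"]=cams.grab_frame("side")[0]
ref=fr["now0"].astype(np.float32).mean(2)
e=np.array([-.306,.952]);o=np.array([445.3,276.6])
def pt(th,l=-215):  # point on beam centre, h=-6..: rotate about pivot
    h=0; c,s=np.cos(th),np.sin(th); L=l*c-h*s*-1; z=180+l*s+h*c   # th>0 : poise end down
    return proj("side",np.r_[o+L*e,z])
print("model rows",[pt(t).round(2).tolist() for t in(-.12,-.01,0,.01,.12)])
for k,im in fr.items():
    g=im.astype(np.float32).mean(2); p0=pt({"+":.12,"-":-.12}.get(k,0))
    c0=int(round(p0[0])); r0=int(round(p0[1])); P=g[r0-9:r0+10,c0-1:c0+8]
    # dark end cap centroid
    w=np.clip(95-P,0,None); v,u=np.mgrid[r0-9:r0+10,c0-1:c0+8]
    print(k,p0.round(1),"cap",(w*u).sum()/w.sum(),(w*v).sum()/w.sum(),w.sum())
    print(np.round(P).astype(int)[:, :].tolist() if k in("+","now0","-") else "")
E
python3 cap.py
```

```text
model rows [[202.14, 171.51], [203.37, 178.13], [203.44, 178.73], [203.5, 179.34], [203.64, 185.96]]
+ [203.6 186. ] cap 205.62676444493624 188.5120514277508 401.0
[[154, 155, 157, 157, 156, 151, 150, 148, 147], [154, 154, 155, 156, 154, 152, 153, 150, 149], [148, 152, 151, 151, 150, 147, 149, 148, 148], [144, 150, 151, 149, 147, 143, 143, 146, 146], [144, 145, 146, 145, 141, 140, 140, 139, 142], [150, 142, 141, 144, 143, 141, 137, 136, 138], [154, 131, 117, 130, 140, 140, 135, 138, 143], [196, 191, 106, 104, 119, 132, 136, 142, 146], [241, 248, 109, 82, 92, 125, 139, 145, 147], [235, 231, 93, 51, 96, 129, 143, 147, 147], [160, 157, 74, 51, 104, 136, 142, 145, 145], [149, 144, 72, 55, 111, 143, 145, 144, 146], [146, 142, 66, 55, 118, 146, 147, 147, 147], [144, 123, 51, 54, 119, 148, 149, 149, 150], [143, 110, 62, 71, 125, 146, 147, 148, 152], [147, 136, 109, 119, 146, 149, 151, 154, 158], [148, 144, 145, 151, 154, 153, 158, 161, 163], [142, 139, 145, 150, 152, 156, 159, 160, 160], [137, 139, 143, 148, 151, 153, 154, 155, 155]]
- [202.1 171.5] cap 203.8464266555994 172.2625275571895 4
[... 1261 characters left out ...]
5, 154, 152, 149], [198, 208, 155, 95, 107, 157, 155, 155, 152], [242, 249, 219, 93, 78, 146, 157, 155, 151], [233, 238, 212, 79, 53, 116, 151, 150, 149], [151, 165, 156, 71, 48, 95, 146, 147, 149], [150, 152, 148, 80, 51, 96, 141, 142, 142], [150, 151, 146, 89, 54, 98, 144, 141, 138], [153, 148, 133, 86, 53, 91, 141, 139, 140], [156, 147, 131, 107, 71, 82, 133, 139, 144], [150, 148, 149, 139, 109, 99, 128, 142, 149], [148, 144, 144, 137, 126, 123, 133, 144, 151], [148, 145, 141, 134, 129, 131, 138, 146, 147], [152, 150, 142, 137, 137, 140, 145, 147, 147]]
now1 [203.4 178.7] cap 205.84245691656722 181.09413823064534 347.0

now2 [203.4 178.7] cap 205.84146750738958 181.1060310718815 348.99997
```

>>> send_rows --increments '[{"claw": 150, "dp": [0, 0, -3], "angular": [0, 0, 0]}, {"claw": 150, "dp": [0, 0, -4], "angular": [0, 0, 0]}, {"claw": 150, "dp": [-3, -1, -3], "angular": [0, 0, 0]}, {"claw": 150, "dp": [-4, -1, -1], "angular": [0, 0, 0]}, {"claw": 150, "dp": [-4, -1, 0], "angular": [0, 0, 0]}, {"claw": 150, "dp": [-4, -1, 0], "angular": [0, 0, 0]}, {"claw": 150, "dp": [-4, -1, 0], "angular": [0, 0, 0]}, {"claw": 150, "dp": [-2, -0.5, 0], "angular": [0, 0, 0]}, {"claw": 150, "dp": [0, 0, 0], "angular": [0, 0, 0]}, {"claw": 150, "dp": [0, 0, 0], "angular": [0, 0, 0]}]'

```text
t: 31.55
ee_pos: [505.5, -94.6, 391.2]
orientation: [-1.841, -2.542, 0.004]
wrist_force: [-0.5, -0.3, 0.6]
width: 0.412
```

```bash
python3 s.py; for i in 1 2 3; do python3 look.py; done; python3 cap.py | grep now; python3 - <<'E'
from h import *
s=np.load("/tmp/sideL.npz")["im"];t=np.load("/tmp/topL.npz")["im"]
c=lambda z,r:cv2.resize(z[r[1]:r[3],r[0]:r[2],::-1],None,fx=4,fy=4,interpolation=2)
cv2.imwrite("pics/i.png",np.vstack([c(s,(55,155,235,235)),c(t,(65,190,245,255))]))
for l,n,ref in(("cup","side",(318,-305)),("bung_big","top",(359,109)),("bung_cork","top",(356,170))):
    W=cloud(n,np.load(f"/tmp/{n}L.npz")["d"])
    for r in cams.silhouettes(l,n)[:1]: w=W[r["mask"]]; print(l,r["p"],np.nanmedian(w,0).round(),ref)
E
```

```text
t 31.55 l -371.8 t -56.2 z 391.2 zax [-0.004 -0.    -1.   ] yaw 18.2 f [-0.54 -0.3   0.58] w 0.412
side tilt(poise down +) -0.0124 z0 178.3 n 68 tab n 97 l [-161.1 -150.3 -140.1] z [194.7 212.1 226.2] t [-8.4 -3.8  3.7]
top tilt(poise down +) -0.0204 z0 180.3 n 51 tab n 33 l [-160.4 -149.4 -139.5] z [203.8 221.9 229.6] t [-4.5  0.4  8. ]
side tilt(poise down +) -0.0105 z0 178.8 n 68 tab n 94 l [-161.4 -150.7 -140.1] z [194.9 213.5 226. ] t [-7.2 -3.9  5.1]
top tilt(poise down +) -0.0133 z0 180.6 n 53 tab n 33 l [-160.4 -150.3 -139.5] z [205.  222.  230.7] t [-4.6  0.9  8.4]
side tilt(poise down +) -0.0144 z0 178.2 n 68 tab n 90 l [-161.  -150.1 -140. ] z [196.1 213.6 226.3] t [-6.7 -3.5  3.1]
top tilt(poise down +) -0.0184 z0 180.5 n 53 tab n 32 l [-159.6 -150.7 -139.3] z [201.2 222.5 231.4] t [-4.8 -0.1  7.3]
now0 [203.4 178.7] cap 205.5734477002956 180.02333563553339 585.3334
now1 [203.4 178.7] cap 205.57004436957973 179.99772531968418 587.6667
now2 [203.4 178.7] cap 205.57834340860612 179.99717222575106 591.3334
cup 0.94 [ 317. -305.   64.] (318, -305)
bung_big 0.67 [356. 170.  30.] (359, 109)
```

View pics/i.png

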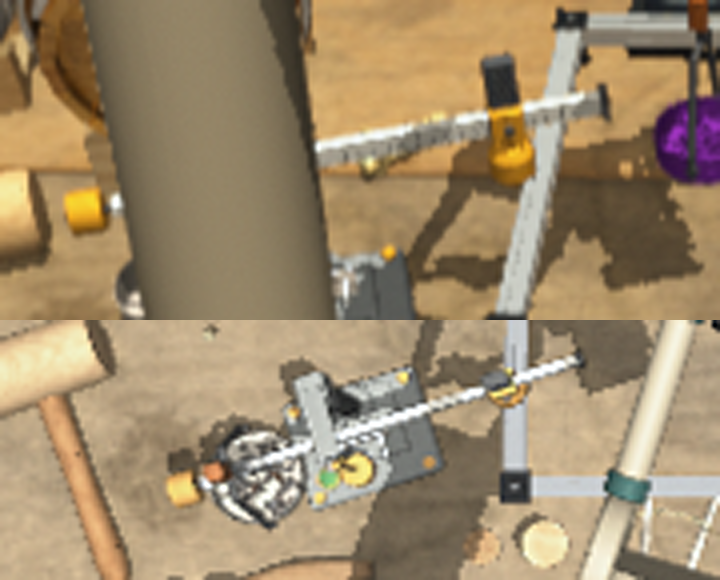

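>>> send_rows --increments '[{"claw": 150, "dp": [-4, 0, 0], "angular": [0, 0, 0.05]}, {"claw": 150, "dp": [-4, 0, 0], "angular": [0, 0, 0.05]}, {"claw": 150, "dp": [-4, 0, 0], "angular": [0, 0, 0.05]}, {"claw": 150, "dp": [-4, 0, 0], "angular": [0, 0, 0.05]}, {"claw": 150, "dp": [-4, 0, 0], "angular": [0, 0, 0.05]}, {"claw": 150, "dp": [-2, 0, 0], "angular": [0, 0, 0]}, {"claw": 150, "dp": [0, 0, 0], "angular": [0, 0, 0]}, {"claw": 150, "dp": [0, 0, 0], "angular": [0, 0, 0]}]'

```text
t: 32.95
ee_pos: [551.7, -313.6, 390.7]
orientation: [-2.145, -2.29, -0.001]
wrist_force: [0.4, 0.1, -0.2]
width: 0.412
```

```bash
cat > m.py <<'E'
from h import *
from scipy.optimize import least_squares
e=np.array([-.306,.952]);o=np.array([445.3,276.6])
def line(th,h):
    A=[]
    for l in(-225,-100,50):
        c,s=np.cos(th),np.sin(th); A.append(proj("side",np.r_[o+(l*c-(-h*s)*-1*-1)*e if False else o+(l*c-h*s)*e,180-l*-s*1+h*c]))
    A=np.array(A); return np.polyfit(A[:,0],A[:,1],1)
# bright top face of beam: centre row per column
def strip(im,cols,guess):
    g=im.astype(float).mean(2); C=[];Rr=[]
    for c in cols:
        r0=np.polyval(guess,c)
        k=np.arange(int(r0)-6,int(r0)+7); p=g[k,c]; m=np.argmax(p)
        if p[m]<185 or m in(0,12): continue
        w=np.clip(p-180,0,None)*(abs(k-k[m])<=2); C.append(c);Rr.append((w*k).sum()/w.sum())
    return np.array(C),np.array(Rr)
G=cv2.resize(cv2.imread("pics/g.png"),(160,105),interpolation=cv2.INTER_AREA)[...,::-1]
F=np.zeros((384,512,3),np.uint8); F[130:235,60:220]=G
now=np.mean([cams.grab_frame("side")[0].astype(float) for _ in range(3)],0); cv2.imwrite("/tmp/now.png",now[...,::-1])
for nm,im,th,skip in(("+",np.load("/tmp/side0.npz")["im"],-.12,(146,162)),("-",F,.12,(142,165)),("now",now,0,(174,190))):
    g=line(th,9)
    cols=[c for c in range(132,203) if not skip[0]<=c<=skip[1]]
    C,Y=strip(im,cols,g)
    f=least_squares(lambda p:p[0]+p[1]*(C-170)-Y,[180,-.1],loss="soft_l1",f_scale=.3).x
    print(nm,"n",len(C),"fit row@170",f[0].round(2),"slope",f[1].round(4),"| model row",np.polyval(g,170).round(2),"slope",g[0].round(4), "model slopes -.02,0,.02 (tilt conv)",[line(-t,9)[0].round(4) for t in(-.02,0,.02)] if nm=="now" else "")
E
python3 m.py; for i in 1 2 3; do python3 look.py; done; python3 - <<'E'
from h import *
im=cv2.imread("/tmp/now.png"); cv2.imwrite("pics/j.png",cv2.resize(im[155:255,55:215],None,fx=5,fy=5,interpolation=2))
E
```

```text
+ n 18 fit row@170 180.96 slope -0.3133 | model row 177.77 slope -0.2787 model slopes -.02,0,.02 (tilt conv) 
- n 16 fit row@170 186.28 slope -0.0823 | model row 186.39 slope -0.0876 model slopes -.02,0,.02 (tilt conv) 
now n 21 fit row@170 184.21 slope -0.1896 | model row 182.2 slope -0.1809 model slopes -.02,0,.02 (tilt conv) [np.float64(-0.1651), np.float64(-0.1809), np.float64(-0.1968)]
side tilt(poise down +) -0.009 z0 178.6 n 44 tab n 0 l  z  t 
top tilt(poise down +) -0.01 z0 181.6 n 48 tab n 33 l [-160.4 -150.3 -140. ] z [204.7 222.3 228.8] t [-4.7  0.6  8.2]
side tilt(poise down +) -0.0088 z0 178.6 n 44 tab n 0 l  z  t 
top tilt(poise down +) -0.0193 z0 180.8 n 52 tab n 33 l [-160.2 -150.  -139.5] z [200.6 223.7 230. ] t [-4.5  0.6  8.3]
side tilt(poise down +) -0.008 z0 178.6 n 43 tab n 0 l  z  t 
top tilt(poise down +) -0.0181 z0 180.4 n 51 tab n 33 l [-160.4 -149.7 -139.7] z [198.  222.3 229.4] t [-4.3  0.6  8.5][ WARN:0@4.401] global loadsave.cpp:1063 imwrite_ Unsupported depth image for selected encoder is fallbacked to CV_8U.
```

View pics/j.png

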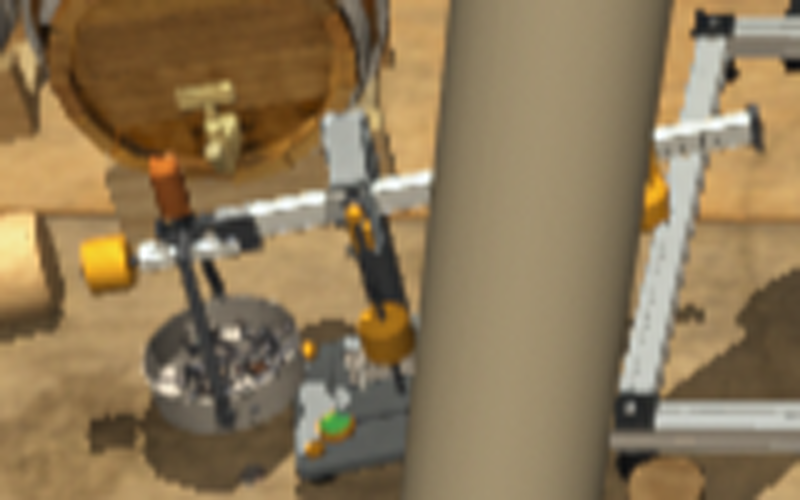

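```bash
sed -i 's/\["im"\],-.12,(146/["im"],.12,(146/; s/("-",F,.12/("-",F,-.12/; s/range(132,203)/[*range(100,118),*range(132,203)]/; s/(174,190)/(140,190)/' m.py; python3 m.py 2>/dev/null; for i in 1 2 3 4 5 6; do python3 look.py|grep top; done | awk '{s+=$5} END{print "top mean",s/NR}'; python3 - <<'E'
from h import *
exec("d0=np.load('/tmp/side0.npz')['d']")
src=open("look.py").read()
# side estimator bias at + with only the columns visible now
s0=np.load("/tmp/side0.npz")["d"].copy(); s0[:,140:190]=0
code=src.replace("im,d=cams.grab_frame(n); np.savez(f\"/tmp/{n}L.npz\",im=im,d=d)","d=s0").replace('("side","top")','("side",)'); exec(code)
E
```

```text
+ n 71 fit row@170 188.3 slope -0.0951 | model row 186.39 slope -0.0876 model slopes -.02,0,.02 (tilt conv) 
- n 47 fit row@170 180.05 slope -0.2826 | model row 177.77 slope -0.2787 model slopes -.02,0,.02 (tilt conv) 
now n 35 fit row@170 184.21 slope -0.19 | model row 182.2 slope -0.1809 model slopes -.02,0,.02 (tilt conv) [np.float64(-0.1651), np.float64(-0.1809), np.float64(-0.1968)]
top mean -0.0138167
side tilt(poise down +) 0.1102 z0 178.7 n 37 tab n 0 l  z  t
```

```bash
python3 -c "
from station import job,readout
print(readout.get_obs()['t']); print(job.close_job())"
```

```text
34.15
the job is handed in; nothing more can be done
None
```

The tin of rivets is hanging by its bow bar in the saddle, and the beam floats close to level with the poise at about 112 mm. I estimated that setting from how far I slid the poise. The job was handed in at 34 s of the 72 s allowed, with the gripper open and well clear.

**What I did:** I lifted the tin by its knob and brought it in from beyond the beam's end. I lowered the bar into the V until the wrist force fell to about 0, then let go. I then slid the poise out along the beam in two grips at 6 N. After the first release the beam settled at about −0.04 rad, so I moved the poise roughly 3.5 mm further.

**Last checks:**
- **Tilt:** the side camera, corrected against pictures of the beam at both stops, gives about −0.003 to −0.005 rad, so the load end is slightly low. That means the poise is about 0.4 mm short.
- **Stillness:** the readings stayed the same, within noise, for several seconds after release.
- **Disagreement:** the top camera's raw depth fit averages −0.014 rad. It is noisier and barely sees height, so I went by the side camera and left the poise alone.
- **Hanging load:** the last picture shows the tin upright with the bar between the horns of the V.
- **Bystanders:** the mug is where it started, and so is the small bung, which the detector reported when asked for the big one. It found nothing when asked for the small bung by name. In the top picture both bungs look undisturbed; I have no measured position for the big one.
- **Not measured:** I never read the bearing's deflection. The vertical wrist-force readings were under 3 N while seating the bow and about 1 N or less while sliding the poise.

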